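# Change the jars in a ratchet-clamped dispensing cassette

## Task

Swap the stock in the emergency-kit cassette: throw the red pawl right over so that it stays up, then draw the toothed bar fully out, stand every out-of-date amber jar upright in the grey returns tray and stand every fresh white jar upright in the trough. Then clamp the fresh jars snugly in a row against the closed end wall by pushing the bar back in, with the pawl dropped into the teeth so that it holds, and only after that shut the yellow lid completely. Leave the flask, tape roll and stapler alone.

Things in the scene. Friction and masses are not known exactly. Their poses are not given: they have to be found in the camera images.
- cassette: Black cassette fixed to the desk. Origin on the desk under the trough; y along the trough to the ratchet block, x away from the robot to the lid hinge, z up. Trough inside: floor 5 mm above the desk, x -26 to 26 mm, y -80 (closed end wall) to +75 mm; walls 5 mm thick, rims 32 mm high; holds three jars. Two cheeks (x -16 to 16, y 81 to 146, 56 mm high) carry the pawl, the bar between.
- bar (a joint): Withdrawal of the steel toothed bar in m: 0 to 0.11 (fully out, at its stop), along the cassette's +y. Room for jars, end wall to follower face, is 35 mm + this. About 1.5 N of friction. Teeth every 8 mm: with the pawl down it can be pushed in (clicking, little extra force) but not pulled out (it may run back up to 8 mm until a tooth catches).
- bar_tab (a point): Grip point of the bar's orange pull tab: an upright plate 12 mm thick along the cassette's y, 44 mm wide along x, top 65 mm above the desk and lower edge 15 mm. The point is on its mid-plane 17 mm below its top edge. Moves with the bar.
- follower_face (a point): Centre of the face, towards the jars, of the blue follower plate (46 mm wide, 10 mm thick, 7 to 57 mm above the desk) on the inner end of the bar.
- pawl (a joint): Angle of the red ratchet pawl in rad: 0 = nose down in the teeth (it rests at 0 to 0.16 depending on the tooth), 1.75 = thrown over against its stop. It swings up from the trough side, over its hinge, towards the pull tab. Its weight drops it into the teeth from below about 1.2, and holds it over against the stop from above about 1.45.
- pawl_peg (a point): Grip point on the pawl's red round side peg: 12 mm thick, lying along the cassette's x axis, its free end 18 mm beyond this point on the robot's side; clear of everything for 20 mm to the other side. With the pawl down it is 64 mm above the desk, on the trough side of the pawl hinge by 40 mm and 14 mm above it.
- pawl_hinge (a point): Centre of the pawl's hinge pin, 50 mm above the desk; the axis lies along the cassette's x.
- lid (a joint): Angle of the yellow hood lid with clear top, in rad: 0 = shut, 1.85 = fully open. It is stiff and stays where it is left (about 2 N at the handle). It starts open, standing behind the trough. Shut, its top is 83 mm above the desk.
- lid_handle (a point): Middle of the lid's black round handle bar: 10 mm thick, 80 mm long along the cassette's y, 34 mm out from the lid's front edge. When shut it stands in front of the cassette 76 mm above the desk, clear all round. It is 117 mm from the hinge axis.
- lid_hinge (a point): Middle of the lid's hinge line (along the cassette's y), 33 mm above the desk, 35 mm behind the trough's centre line.
- tray: Grey open returns tray fixed to the desk, 110 mm (x) by 150 mm (y), 28 mm high, walls and floor 4 to 5 mm; origin under its centre.
- fresh1: Fresh medicine jar: white, blue cap of the same width as the body, 40 mm across and 66 mm tall, upright at the start; origin at the centre of its underside, z along its axis. Stands on the desk. About 90 g, weight low down. May be absent (None); two or three are there.
- fresh2: Fresh medicine jar: white, blue cap of the same width as the body, 40 mm across and 66 mm tall, upright at the start; origin at the centre of its underside, z along its axis. Stands on the desk. About 90 g, weight low down. May be absent (None); two or three are there.
- fresh3: Fresh medicine jar: white, blue cap of the same width as the body, 40 mm across and 66 mm tall, upright at the start; origin at the centre of its underside, z along its axis. Stands on the desk. About 90 g, weight low down. May be absent (None); two or three are there.
- old1: Out-of-date medicine jar: amber-brown, red cap of the same width as the body, 40 mm across and 66 mm tall, upright at the start; origin at the centre of its underside, z along its axis. Starts in the trough of the cassette. About 90 g, weight low down. May be absent (None); one or two are there.
- old2: Out-of-date medicine jar: amber-brown, red cap of the same width as the body, 40 mm across and 66 mm tall, upright at the start; origin at the centre of its underside, z along its axis. Starts in the trough of the cassette. About 90 g, weight low down. May be absent (None); one or two are there.
- flask: Bystander: purple drinking bottle, 64 mm across, 150 mm tall; origin at its underside.
- tape: Bystander: roll of tan tape lying flat, 84 mm across, 24 mm high; origin at its underside.
- stapler: Bystander: blue stapler, 130 by 36 mm, 43 mm high; origin at its underside, long along its y.

How it is judged:
By the outcome, as a careful person would: the job done as asked, in the order asked, and still so for the second after the job is handed in, with the robot touching nothing.
Of old1, old2 only 1 to 2 are there at a start; the rules pass over those that are not, and their reading is None.
Of fresh1, fresh2, fresh3 only 2 to 3 are there at a start; the rules pass over those that are not, and their reading is None.
At some moment in a run one of fresh1, fresh2, fresh3 may be knocked a few centimetres aside while the robot is not near it.
It also fails if it takes over 200 s, if anything falls off the work surface, if the arm or the gripper's body presses on something with over 40 N, if the wrist force passes 120 N, or if a joint passes its speed limit or range.

## Robot

A 6-joint arm with a two-finger parallel gripper is mounted at the origin on the work surface. World frame = base frame: x ahead of the robot, y to its left, z up, the work surface at z = 0. Lengths are in mm, angles in rad, forces in N, time in s.
With the tool pointing down it reaches from about 350 to 875 mm from the base axis. Payload 4.2 kg.
Tool frame: the origin (TCP) lies at the very end of the fingers, on their centre line; the grasp point (between the pads) lies arm.grip_depth behind it (arm.grip_depth is the distance from the TCP to the grasp point, in mm); x points along the fingers, y is the direction in which the jaws open and shut, and the axes are right-handed (so a half turn about x gives the same grasp; the last joint's range is limited). The gripper opens to 85 mm and grips with 20 to 120 N. Pads are 22 mm wide; open, the fingers measure 114 mm over their backs; the gripper's body (76 mm by 85 mm) begins 54 mm behind the grasp point. The pads swing forward as they close: fully open they stand 13 mm farther back than shut.
Start: joints at [1.47, 0.385, 0.008, 0, -1.194, -0.259], TCP at [220.021, 584.97, 231.312] pointing down, gripper open.
Joint ranges: [-3.14, 3.14], [-1.21, 2.06], [-1.07, 1.41], [-3.16, 2.05], [-2.99, -0.16], [-3.1, 3.1]. Speed limits (rad/s): [2.79, 2.79, 3.14, 3.14, 3.14, 3.14].

## Interface

Orientations are given as a unit quaternion [x, y, z, w].
In Python, from bench import arm, get_image, models gives the robot as it stands.
- The arm moves only by the tool arm_command, never from a script. Its argument "rows" is a list of rows, each an object of numbers: "dx", "dy", "dz": the shift along the tool's x, y, z in m; "wx", "wy", "wz": the turn, a rotation vector about the tool's x, y, z in degrees; "gripper": the closure, from -1 (fully open) to 1 (shut). A call has exactly 8 rows; each row is the pose to reach, as a shift and turn from the pose measured when the call began, along the tool's axes at that moment; what a row does not reach only later rows make up. A row lasts 1/10 s, in which the tool goes at most 50 mm and 8.59 degrees, less where a joint would pass 70% of its speed; a pose out of reach is approached as far as the arm can. A call with a gripper value outside its range is refused whole. The fingers move at their own pace and stop on an object; the grip force is fixed at half the most. Time passes only in rows, so rows that repeat a pose let the fingers close, or fill a call up. It gives the time, the measured TCP pose, the force and the opening at its end, in the units of the state.
- arm.read_state(): the state, without advancing time (a new reading comes with each control period).
- get_image(name): name is "scene" or "top" or "wrist"; returns a dict with "img" (480x640x3 uint8, red, green, blue), "K" (3x3 intrinsics, pixels), "rvec" (rotation vector, rad) and "tvec" (3), from world to camera coordinates, as OpenCV has them; the wrist camera has in their place "T_tool_cam" (4x4, takes a point from camera to tool coordinates, whose origin is the TCP and whose axes are the tool frame's). Camera axes: x right, y down, z forward; pixel columns grow to the right and rows downward; lengths in mm; the calibration is good to about 2 mm. A picture is of the moment at which its call begins: read the wrist's pose just before it. There is no depth.
- arm.job_done(): hands the job in, once; it reports no verdict.
Trained networks look in the newest picture that a camera, given by its name, has taken for a name from the list of things; names that differ only in an ending like _2 or _b are one class to them, and where a whole thing is asked for, a point or a joint stands for the part that bears it (a point fixed in the world has none). Each returns a list of dicts, best first, with "conf" (0 to 1); they miss things now and then, are a little off and sometimes report something else, mostly with a low value. They report only what shows in the picture. A call takes as long as a camera call.
- models.cut_out(camera, query): "mask" (480x640 bool, what is visible of it) and "extent" ([left, top, right, bottom] in pixels, round what is visible of it).
The state is a dict: "clock": time; "joints": joint angles; "joint_vel": joint speeds; "joint_efforts": joint torques, N m; "position": TCP position; "ee_rot": TCP orientation; "contact_force": force on the tool from outside, world axes, zero at the start; "wrist_torque": the same for the moment, N m; "gripper_width": finger opening in mm.
Only numpy, scipy, OpenCV 4.12 (cv2) and the standard library are available. Lean on these libraries where they do the work, as an engineer would, in place of code of your own. Each camera call takes 0.05 s, during which the arm holds its last target.

## Working session

There is one attempt and no reset: what is moved stays moved. The work goes in short steps, Python scripts to look and compute and a tool call to move; the robot and the scene stay as the last step left them, time stands still between calls to the robot, and variables do not carry over. Pictures are saved under pics/ and viewed, and the job is handed in when it is done.

Besides the shell and the picture viewer there is one more tool, called as name([rows], argument=value, ...), one row to a line, values as JSON. arm_command: Moves the arm, as the interface text tells. Its arguments: {"type":"object","properties":{"rows":{"type":"array"}},"required":["rows"]}

```bash
ls; mkdir -p pics
cat > h.py <<'E'
import numpy as np, cv2
from bench import arm, get_image, models
from scipy.spatial.transform import Rotation as R
def save(name, fn):
    d=get_image(name); cv2.imwrite('pics/'+fn, d['img'][:,:,::-1]); return d
def st():
    s=arm.read_state(); return s
E
python3 - <<'E'
from h import *
s=st(); print(s); print(arm.grip_depth)
for c in ('scene','top','wrist'):
    d=save(c,c+'0.png'); print(c,d['K'].tolist(), {k:np.round(v,4).tolist() for k,v in d.items() if k not in('img','K')})
E
```

```text
pics
{'clock': 0.0, 'joints': array([ 1.46960047e+00,  3.85556113e-01,  6.61186265e-03, -5.04394796e-04,
       -1.19403575e+00, -2.58579228e-01]), 'joint_vel': array([-0.00097644,  0.00011925,  0.00043427,  0.00090038,  0.00101144,
       -0.00071822]), 'joint_efforts': array([-7.57028993e-04, -3.92291379e+01,  1.88395894e+01,  4.18629214e+00,
       -4.69684484e-03, -1.38226676e-05]), 'position': array([219.82523035, 584.42270628, 230.21561233]), 'ee_rot': array([-0.69558002,  0.12736212,  0.69578912,  0.12579675]), 'contact_force': array([ 0.15207317, -0.93209193, -0.04920841]), 'wrist_torque': array([-0.00042759,  0.00920598,  0.04141574]), 'gripper_width': 85.5711043015547}
18.700000000000003
scene [[593.5752758887699, 0.0, 313.9944399805467], [0.0, 593.5752758887699, 235.96218346919045], [0.0, 0.0, 1.0]] {'rvec': [2.2219, 0.8009, -0.3311], 'tvec': [-425.6007, -169.9879, 1709.7596]}
top [[555.0992845482518, 0.0, 321.87728864195225], [0.0, 555.0992845482518, 240.79713707813096], [0.0, 0.0, 1.0]] {'rvec': [2.1905, -2.1442, 0.0637], 'tvec': [8.9231, 517.2844, 1209.2052]}
wrist [[407.9166129805811, 0.0, 321.3344345049127], [0.0, 407.9166129805811, 235.69375254015952], [0.0, 0.0, 1.0]] {'T_tool_cam': [[-0.0013, -0.2568, 0.9665, -142.1155], [1.0, 0.0004, 0.0014, 0.7036], [-0.0008, 0.9665, 0.2568, -64.593], [0.0, 0.0, 0.0, 1.0]]}
```

View pics/scene0.png

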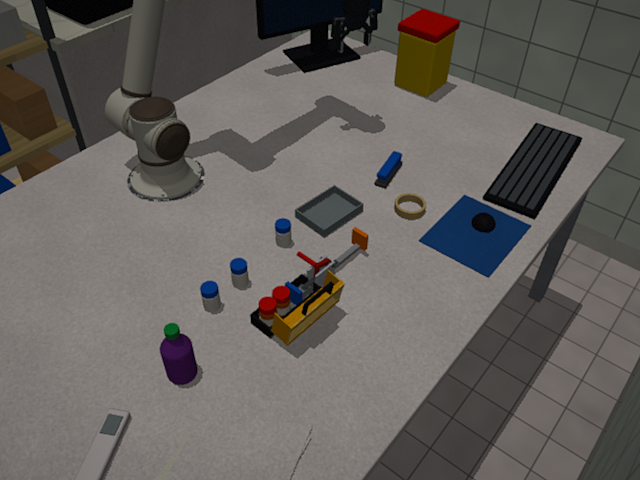

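View pics/top0.png

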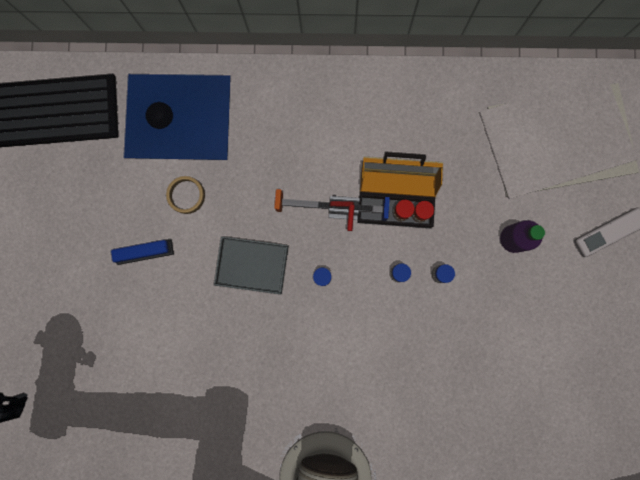

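View pics/wrist0.png

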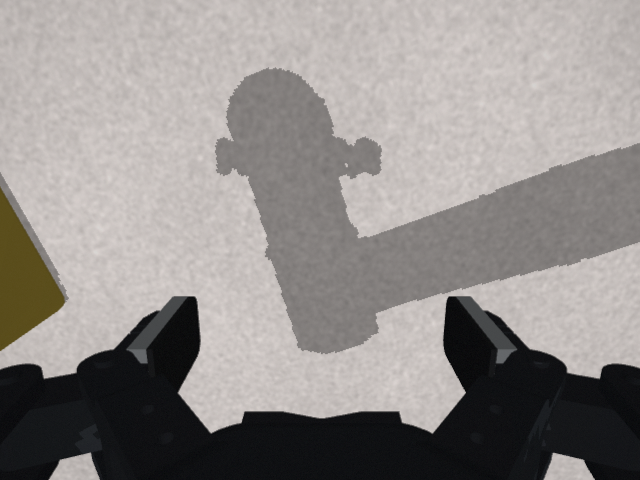

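```bash
cat >> h.py <<'E'
def cam(d, s=None):
    """returns P (3x3 R, t) world->cam, K"""
    if 'rvec' in d:
        Rm=cv2.Rodrigues(np.array(d['rvec'],float))[0]; return Rm,np.array(d['tvec'],float).ravel(),d['K']
    T=np.eye(4);T[:3,:3]=R.from_quat(s['ee_rot']).as_matrix();T[:3,3]=s['position']
    T=T@np.array(d['T_tool_cam']); Ti=np.linalg.inv(T); return Ti[:3,:3],Ti[:3,3],d['K']
def proj(c,p):
    Rm,t,K=c; q=(np.atleast_2d(p)@Rm.T+t)@K.T; return q[:,:2]/q[:,2:]
def ray(c,uv,z):
    Rm,t,K=c; o=-Rm.T@t; d=Rm.T@np.linalg.solve(K,np.r_[uv,1.]); return o+d*(z-o[2])/d[2]
E
python3 - <<'E'
from h import *
d=get_image('top');c=cam(d)
print('campos',-c[0].T@c[1])
im=d['img'][:,:,::-1]
cv2.imwrite('pics/topz.png',cv2.resize(im[140:310,205:465],None,fx=3,fy=3,interpolation=cv2.INTER_CUBIC))
for q in ['cassette','bar_tab','follower_face','pawl_peg','pawl','lid_handle','tray','fresh1','old1','flask','tape','stapler']:
    for r in models.cut_out('top',q)[:4]:
        m=r['mask'];ys,xs=np.nonzero(m); print(q,round(r['conf'],2),np.round(r['extent'],1),'cent',xs.mean().round(1),ys.mean().round(1),m.sum(), np.round(ray(c,(xs.mean(),ys.mean()),66 if q[:2] in('fr','ol') else 0),0))
d=get_image('scene')
cv2.imwrite('pics/scz.png',cv2.resize(d['img'][210:350,190:390,::-1],None,fx=4,fy=4,interpolation=cv2.INTER_CUBIC))
E
```

```text
campos [ 415.4128104   -10.84080714 1247.86000986]
cassette 0.57 [275.4 153.7 438.8 229.9] cent 381.4 190.5 5961 [ 636. -112.    0.]
bar_tab 0.8 [272.2 189.3 388.7 218.9] cent 322.6 204.1 701 [602.  21.   0.]
follower_face 0.56 [274.4 187.  388.1 221.5] cent 328.1 204.7 886 [601.   8.   0.]
pawl_peg 0.55 [330.7 197.6 355.8 232.6] cent 345.5 209.2 215 [592. -31.   0.]
pawl 0.73 [329.2 204.5 354.2 229.3] cent 345.5 210.0 264 [590. -32.   0.]
pawl 0.39 [430.6 264.7 455.6 279.6] cent 442.4 273.4 352 [ 451. -250.    0.]
lid_handle 0.61 [361.3 152.2 443.4 196. ] cent 400.8 174.4 3104 [ 674. -155.    0.]
tray 0.6 [216.8 235.1 286.7 297. ] cent 250.8 264.8 3430 [461. 180.   0.]
fresh1 0.8 [387.3 264.3 413.8 283.2] cent 399.8 272.5 307 [ 449. -148.   66.]
fresh1 0.63 [431.5 263.8 455.3 280.3] cent 443.0 272.8 341 [ 451. -239.   66.]
fresh1 0.55 [311.4 267.2 331.8 287.9] cent 322.0 276.0 293 [438.  17.  66.]
old1 0.93 [410.4 197.4 433.9 223.1] cent 422.5 211.1 353 [ 581. -195.   66.]
old1 0.57 [393.7 200.8 416.4 220.1] cent 402.7 210.0 345 [ 583. -153.   66.]
flask 0.76 [497.6 218.6 545.1 253.4] cent 521.3 236.0 1099 [ 539. -426.    0.]
flask 0.16 [275.  187.4 388.5 220.9] cent 327.1 204.4 697 [602.  11.   0.]
tape 0.96 [166.9 174.4 205.5 213.8] cent 184.6 194.9 584 [618. 337.   0.]
stapler 0.83 [112.9 240.7 175.7 261.3] cent 142.2 251.3 988 [487. 428.   0.]
```

View pics/topz.png

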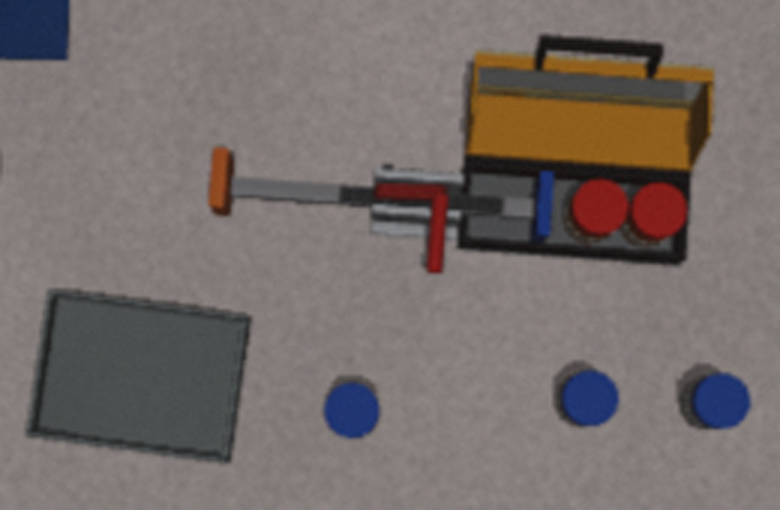

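View pics/scz.png

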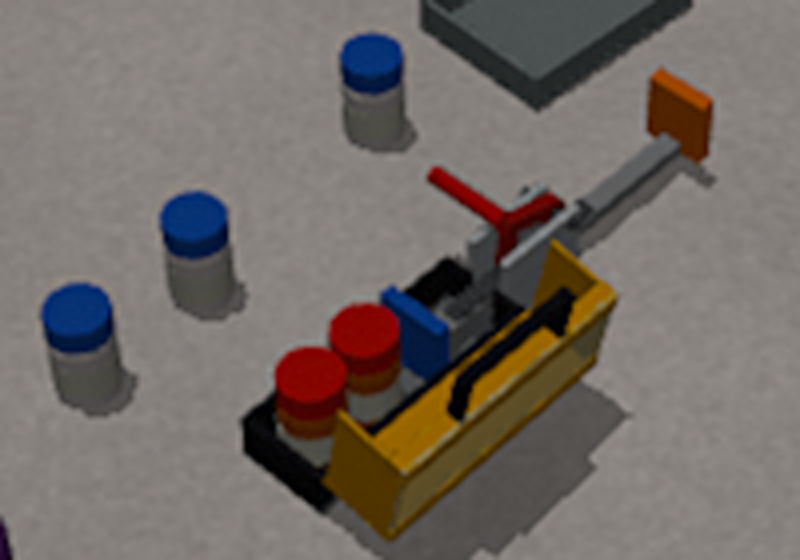

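```bash
cat >> h.py <<'E'
def down(yaw_deg):
    """tool x down, tool y at world heading yaw_deg"""
    a=np.radians(yaw_deg); x=np.array([0,0,-1.]); y=np.array([np.cos(a),np.sin(a),0]); return np.c_[x,y,np.cross(x,y)]
def plan(p,Rt=None,s=None):
    s=s or st(); R0=R.from_quat(s['ee_rot']).as_matrix()
    d=R0.T@(np.array(p,float)-s['position'])/1000
    w=np.zeros(3) if Rt is None else R.from_matrix(R0.T@Rt).as_rotvec(degrees=True)
    print('d',np.round(d,4),'w',np.round(w,2),'| pos',np.round(s['position'],1),'t',round(s['clock'],2),'F',np.round(s['contact_force'],1),'gw',round(s['gripper_width'],1))
    return d,w
E
python3 - <<'E'
from h import *
s=st();M=R.from_quat(s['ee_rot']).as_matrix();print(M.round(3))
d=get_image('wrist');T=np.array(d['T_tool_cam'])
y=np.degrees(np.arctan2(M[1,1],M[0,1]));print('heading tool y',y)
# camera offset for tool-down
for h in (-90,-84,y,96,180,0,6):
    D=down(h); print(h,(D@T[:3,3]).round(0),(D@T[:3,2]).round(2))
# trough rim corners from top
d=get_image('top');c=cam(d)
for z in [((467,160),32),((460,245),32),((685,260),32),((690,170),32),((222,180),65),((434,270),64),((545,203),57),((50,290),28),((250,315),28),((230,460),28),((28,435),28)]:
    (u,v),h=z; print(z,ray(c,(u/3+205-.33,v/3+140-.33),h).round(0))
E
```

```text
[[-0.    -0.352 -0.936]
 [ 0.    -0.936  0.352]
 [-1.    -0.     0.   ]]
heading tool y -110.61562255350658
-90 [ 65.  -1. 142.] [-0.26 -0.   -0.97]
-84 [ 64.   6. 142.] [-0.26 -0.03 -0.97]
-110.61562255350658 [ 60. -23. 142.] [-0.24  0.09 -0.97]
96 [-64.  -6. 142.] [ 0.26  0.03 -0.97]
180 [ -1. -65. 142.] [-0.    0.26 -0.97]
0 [  1.  65. 142.] [ 0.   -0.26 -0.97]
6 [ -6.  64. 142.] [ 0.03 -0.26 -0.97]
((467, 160), 32) [624. -63.  32.]
((460, 245), 32) [561. -59.  32.]
((685, 260), 32) [ 553. -223.   32.]
((690, 170), 32) [ 619. -227.   32.]
((222, 180), 65) [600. 114.  65.]
((434, 270), 64) [539. -39.  64.]
((545, 203), 57) [ 589. -118.   57.]
((50, 290), 28) [522. 243.  28.]
((250, 315), 28) [506.  94.  28.]
((230, 460), 28) [400. 106.  28.]
((28, 435), 28) [415. 255.  28.]
```

Run:
```python
from h import *
plan([615,-55,270],down(-92.8))
```

```text
d [-0.0387  0.4599 -0.595 ] w [-17.81  -0.     0.  ] | pos [220.  585.  231.3] t 0.95 F [ 0.4 -0.5 -0.3] gw 85.2
```

arm_command([
  {"dx": -0.039,"dy": 0.46,"dz": -0.595,"wx": -17.8},
  {"dx": -0.039,"dy": 0.46,"dz": -0.595,"wx": -17.8},
  {"dx": -0.039,"dy": 0.46,"dz": -0.595,"wx": -17.8},
  {"dx": -0.039,"dy": 0.46,"dz": -0.595,"wx": -17.8},
  {"dx": -0.039,"dy": 0.46,"dz": -0.595,"wx": -17.8},
  {"dx": -0.039,"dy": 0.46,"dz": -0.595,"wx": -17.8},
  {"dx": -0.039,"dy": 0.46,"dz": -0.595,"wx": -17.8},
  {"dx": -0.039,"dy": 0.46,"dz": -0.595,"wx": -17.8},
])

```text
validation failed for argument at $.ro...
```

Run:
```python
from h import *
plan([615,-55,270],down(-92.8))
```

```text
d [-0.0387  0.4599 -0.595 ] w [-17.81  -0.     0.  ] | pos [220.  585.  231.3] t 0.95 F [ 0.4 -0.5 -0.3] gw 85.2
```

arm_command([
  {"dx": -0.039,"dy": 0.46,"dz": -0.595,"wx": -17.8,"wy": 0,"wz": 0,"gripper": -1},
  {"dx": -0.039,"dy": 0.46,"dz": -0.595,"wx": -17.8,"wy": 0,"wz": 0,"gripper": -1},
  {"dx": -0.039,"dy": 0.46,"dz": -0.595,"wx": -17.8,"wy": 0,"wz": 0,"gripper": -1},
  {"dx": -0.039,"dy": 0.46,"dz": -0.595,"wx": -17.8,"wy": 0,"wz": 0,"gripper": -1},
  {"dx": -0.039,"dy": 0.46,"dz": -0.595,"wx": -17.8,"wy": 0,"wz": 0,"gripper": -1},
  {"dx": -0.039,"dy": 0.46,"dz": -0.595,"wx": -17.8,"wy": 0,"wz": 0,"gripper": -1},
  {"dx": -0.039,"dy": 0.46,"dz": -0.595,"wx": -17.8,"wy": 0,"wz": 0,"gripper": -1},
  {"dx": -0.039,"dy": 0.46,"dz": -0.595,"wx": -17.8,"wy": 0,"wz": 0,"gripper": -1},
])

```text
clock: 1.75
position: [430.5, 243.2, 252.6]
ee_rot: [0.707, -0.017, -0.707, -0.017]
contact_force: [0.4, 0.6, 0.6]
gripper_width: 85.3
```

Run:
```python
from h import *
plan([615,-55,270],down(-92.8))
```

```text
d [-0.0175  0.2889 -0.1988] w [ 0.02 -0.04  0.05] | pos [430.5 243.2 252.6] t 1.75 F [0.4 0.6 0.6] gw 85.3
```

arm_command([
  {"dx": -0.018,"dy": 0.289,"dz": -0.199,"wx": 0,"wy": 0,"wz": 0,"gripper": -1},
  {"dx": -0.018,"dy": 0.289,"dz": -0.199,"wx": 0,"wy": 0,"wz": 0,"gripper": -1},
  {"dx": -0.018,"dy": 0.289,"dz": -0.199,"wx": 0,"wy": 0,"wz": 0,"gripper": -1},
  {"dx": -0.018,"dy": 0.289,"dz": -0.199,"wx": 0,"wy": 0,"wz": 0,"gripper": -1},
  {"dx": -0.018,"dy": 0.289,"dz": -0.199,"wx": 0,"wy": 0,"wz": 0,"gripper": -1},
  {"dx": -0.018,"dy": 0.289,"dz": -0.199,"wx": 0,"wy": 0,"wz": 0,"gripper": -1},
  {"dx": -0.018,"dy": 0.289,"dz": -0.199,"wx": 0,"wy": 0,"wz": 0,"gripper": -1},
  {"dx": -0.018,"dy": 0.289,"dz": -0.199,"wx": 0,"wy": 0,"wz": 0,"gripper": -1},
])

```text
clock: 2.55
position: [617.2, -59.7, 269.7]
ee_rot: [0.707, -0.019, -0.707, -0.019]
contact_force: [-0.4, 0.5, -0.8]
gripper_width: 85.5
```

```bash
cat >> h.py <<'E'
def shot(fn, which='wrist'):
    import pickle
    s=st(); d=get_image(which); d['state']=s; pickle.dump(d,open('pics/'+fn+'.pkl','wb')); cv2.imwrite('pics/'+fn+'.png',d['img'][:,:,::-1]); return d,cam(d,s)
def load(fn):
    import pickle; d=pickle.load(open('pics/'+fn+'.pkl','rb')); return d,cam(d,d['state'])
E
python3 - <<'E'
from h import *
plan([615,-55,270],down(-92.8)); shot('w1')
E
```

```text
d [-0.0003 -0.0046  0.0024] w [-0.33 -0.04 -0.02] | pos [617.2 -59.7 269.7] t 2.55 F [-0.4  0.5 -0.8] gw 85.5
```

View pics/w1.png

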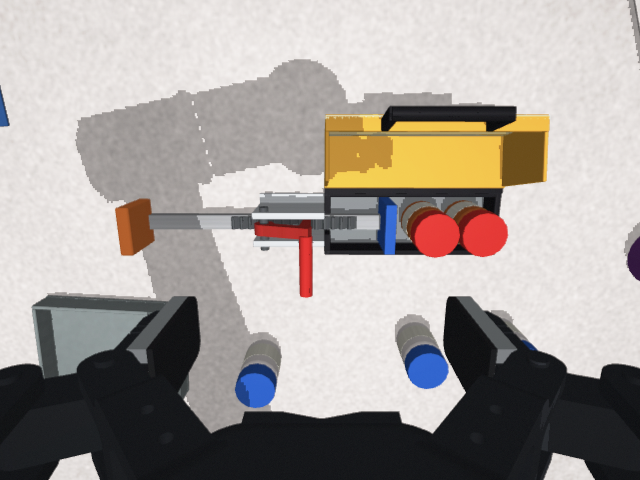

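Run:
```python
from h import *
d,c=load('w1'); im=d['img'][:,:,::-1]
cv2.imwrite('pics/w1a.png',cv2.resize(im[100:300,110:330],None,fx=3.6,fy=3,interpolation=cv2.INTER_CUBIC)[:, :792])
cv2.imwrite('pics/w1b.png',cv2.resize(im[90:280,310:560],None,fx=3,fy=3,interpolation=cv2.INTER_CUBIC))
```

```text
(no output)
```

View pics/w1a.png

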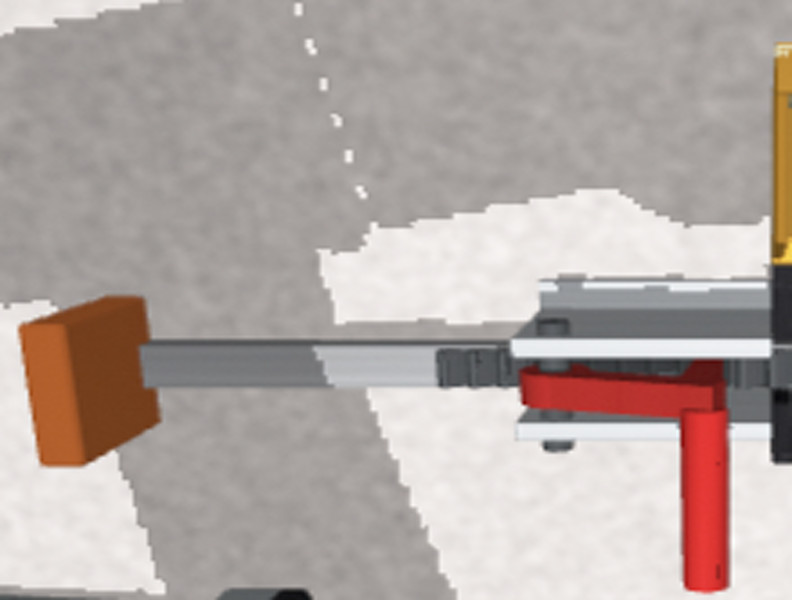

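View pics/w1b.png

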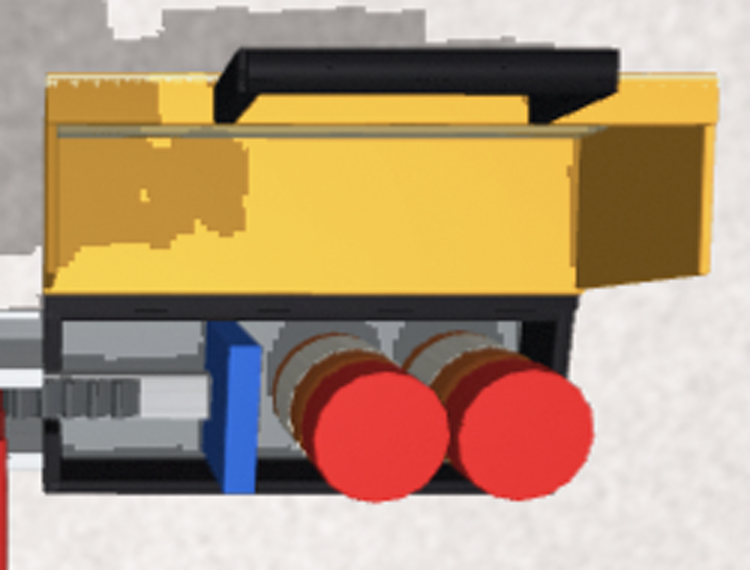

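Run:
```python
from h import *
from scipy.optimize import least_squares
d,c=load('w1')
b=lambda u,v:(u/3+310-.33,v/3+90-.33)
a=lambda u,v:(u/3.6+110-.36,v/3+100-.33)
dt=get_image('top');ct=cam(dt); t=lambda u,v:(u/3+205-.33,v/3+140-.33)
obs=[(c,b(44,296),(31,80,32)),(c,b(44,493),(-31,80,32)),(c,b(578,296),(31,-85,32)),(c,b(61,320),(26,75,32)),
(ct,t(460,247),(-31,80,32)),(ct,t(685,262),(-31,-85,32))]
def w(q,P):
    x,y,th=q; th=np.radians(th); C,S=np.cos(th),np.sin(th); P=np.atleast_2d(P); return np.c_[x+C*P[:,0]-S*P[:,1],y+S*P[:,0]+C*P[:,1],P[:,2]]
f=lambda q:np.concatenate([(proj(cc,w(q,P))[0]-uv)*(1 if cc is c else 2.5*0.5) for cc,uv,P in obs])
r=least_squares(f,[589,-140,-2.8]);print(r.x.round(2),r.fun.round(1))
q=r.x
r2=least_squares(lambda q:f(q)[:8],q);print('wrist only',r2.x.round(2),r2.fun.round(1))
def loc(p):
    th=np.radians(q[2]);C,S=np.cos(th),np.sin(th);dx,dy=p[0]-q[0],p[1]-q[1];return np.round([C*dx+S*dy,-S*dx+C*dy],1)
for n,uv,z in [('tab',a(52,395),65),('tabW',a(42,323),65),('tabE',a(63,465),65),('pegend',a(705,583),64),('pegbase',a(703,410),64),('bolt far',a(555,327),50),('bolt near',a(557,447),50),('foll top L',b(226,492),57),('foll topR',b(252,492),57),('old1',b(382,436),71),('old2',b(527,436),71),('handle L',b(240,70),126),('handle R',b(615,70),126),('chF L',a(515,430),56),('chB L',a(512,347),56)]:
    p=ray(c,uv,z);print(n,p.round(1),loc(p))
np.save('cas.npy',q)
```

```text
[ 589.47 -142.61   -2.93] [ 0.2  1.8  0.2 -0.6 -1.6  1.3 -0.2 -0.9  1.3 -1.9  1.5 -1.5]
wrist only [ 590.08 -143.01   -2.64] [ 0.4  1.6  0.8 -0.8 -1.2  0.2  0.1 -1.2]
tab [602.7 113.1  65. ] [2.00e-01 2.56e+02]
tabW [624.  111.7  65. ] [ 21.5 255.7]
tabE [581.3 114.2  65. ] [-21.3 256. ]
pegend [534.7 -41.9  64. ] [-59.9  97.8]
pegbase [589.3 -44.9  64. ] [-5.1 97.6]
bolt far [613.4  -8.7  50. ] [ 17.1 134.9]
bolt near [575.9  -5.9  50. ] [-20.6 135.9]
foll top L [ 567.2 -116.3   57. ] [-23.6  25.2]
foll topR [ 566.8 -124.2   57. ] [-23.6  17.3]
old1 [ 586.2 -159.3   71. ] [ -2.4 -16.9]
old2 [ 583.9 -201.1   71. ] [ -2.6 -58.7]
handle L [ 688.2 -110.6  126. ] [97.  37.1]
handle R [ 683.7 -194.5  126. ] [ 96.8 -47. ]
chF L [583.5   3.3  56. ] [-13.4 145.4]
chB L [609.1   1.5  56. ] [ 12.2 144.9]
```

```bash
cat >> h.py <<'E'
def W(x,y,z):
    q=np.load('cas.npy'); th=np.radians(q[2]);C,S=np.cos(th),np.sin(th); return np.array([q[0]+C*x-S*y,q[1]+S*x+C*y,z])
def L(p):
    q=np.load('cas.npy'); th=np.radians(q[2]);C,S=np.cos(th),np.sin(th);dx,dy=p[0]-q[0],p[1]-q[1];return np.round([C*dx+S*dy,-S*dx+C*dy,p[2]],1)
JY=down(-92.9); JX=down(-2.9)
E
python3 - <<'E'
from h import *
print(W(-44,97.5,45.3))
plan(W(-44,97.5,85),JY)
E
```

```text
[550.50722527 -42.99047518  45.3       ]
d [ 0.1848 -0.01    0.0654] w [-0.04  0.02  0.05] | pos [615.4 -56.4 269.7] t 2.65 F [-0.3  0.1 -0.6] gw 85.3
```

arm_command([
  {"dx": 0.05,"dy": -0.01,"dz": 0.065,"wx": 0,"wy": 0,"wz": 0,"gripper": -0.4},
  {"dx": 0.1,"dy": -0.01,"dz": 0.065,"wx": 0,"wy": 0,"wz": 0,"gripper": -0.4},
  {"dx": 0.15,"dy": -0.01,"dz": 0.065,"wx": 0,"wy": 0,"wz": 0,"gripper": -0.4},
  {"dx": 0.18,"dy": -0.01,"dz": 0.065,"wx": 0,"wy": 0,"wz": 0,"gripper": -0.4},
  {"dx": 0.18,"dy": -0.01,"dz": 0.065,"wx": 0,"wy": 0,"wz": 0,"gripper": -0.4},
  {"dx": 0.18,"dy": -0.01,"dz": 0.065,"wx": 0,"wy": 0,"wz": 0,"gripper": -0.4},
  {"dx": 0.18,"dy": -0.01,"dz": 0.065,"wx": 0,"wy": 0,"wz": 0,"gripper": -0.4},
  {"dx": 0.18,"dy": -0.01,"dz": 0.065,"wx": 0,"wy": 0,"wz": 0,"gripper": -0.4},
])

```text
clock: 3.45
position: [553.1, -42.4, 92.7]
ee_rot: [0.709, -0.017, -0.705, -0.019]
contact_force: [-0.6, -0.4, -0.4]
gripper_width: 59.8
```

Run:
```python
from h import *
shot('w2')
plan(W(-44,97.5,45.5),JY)
```

```text
d [0.0468 0.0006 0.0024] w [-0.02 -0.26  0.11] | pos [552.7 -42.6  92.3] t 3.5 F [-0.1  1.2  0.5] gw 59.7
```

View pics/w2.png

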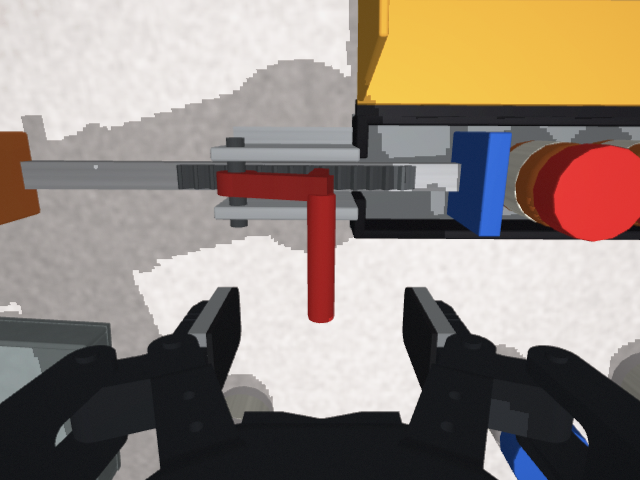

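arm_command([
  {"dx": 0.02,"dy": 0,"dz": 0.002,"wx": 0,"wy": 0,"wz": 0,"gripper": -0.4},
  {"dx": 0.047,"dy": 0,"dz": 0.002,"wx": 0,"wy": 0,"wz": 0,"gripper": -0.4},
  {"dx": 0.047,"dy": 0,"dz": 0.002,"wx": 0,"wy": 0,"wz": 0,"gripper": -0.4},
  {"dx": 0.047,"dy": 0,"dz": 0.002,"wx": 0,"wy": 0,"wz": 0,"gripper": 1},
  {"dx": 0.047,"dy": 0,"dz": 0.002,"wx": 0,"wy": 0,"wz": 0,"gripper": 1},
  {"dx": 0.047,"dy": 0,"dz": 0.002,"wx": 0,"wy": 0,"wz": 0,"gripper": 1},
  {"dx": 0.047,"dy": 0,"dz": 0.002,"wx": 0,"wy": 0,"wz": 0,"gripper": 1},
  {"dx": 0.047,"dy": 0,"dz": 0.002,"wx": 0,"wy": 0,"wz": 0,"gripper": 1},
])

```text
clock: 4.3
position: [551.8, -42.1, 46.4]
ee_rot: [0.709, -0.017, -0.704, -0.019]
contact_force: [-0.6, 1.1, 4.4]
gripper_width: 9.6
```

Run:
```python
from h import *
s=st();print(L(s['position']),s['gripper_width'],s['contact_force'])
# arc offsets (tool: x down, y along -cass y)
r0=np.array([-39.,14.]); 
for a in np.radians([15,30,45,60,75,88,97,100]):
    C,S=np.cos(a),np.sin(a); r=np.array([C*r0[0]+S*r0[1], -S*r0[0]+C*r0[1]])
    print(np.degrees(a).round(),'dy',-(r-r0)[0].round(1),'dx',-(r-r0)[1].round(1))
```

```text
[-42.8  98.4  46.4] 9.633605623845417 [-0.60804099  1.11079174  4.3898741 ]
15.0 dy -5.0 dx -9.6
30.0 dy -12.2 dx -17.6
45.0 dy -21.3 dx -23.5
60.0 dy -31.6 dx -26.8
75.0 dy -42.4 dx -27.3
88.0 dy -51.6 dx -25.5
97.0 dy -57.6 dx -23.0
100.0 dy -59.6 dx -22.0
```

arm_command([
  {"dx": -0.0096,"dy": -0.005,"dz": 0,"wx": 0,"wy": 0,"wz": 0,"gripper": 1},
  {"dx": -0.0176,"dy": -0.0122,"dz": 0,"wx": 0,"wy": 0,"wz": 0,"gripper": 1},
  {"dx": -0.0235,"dy": -0.0213,"dz": 0,"wx": 0,"wy": 0,"wz": 0,"gripper": 1},
  {"dx": -0.0268,"dy": -0.0316,"dz": 0,"wx": 0,"wy": 0,"wz": 0,"gripper": 1},
  {"dx": -0.0273,"dy": -0.0424,"dz": 0,"wx": 0,"wy": 0,"wz": 0,"gripper": 1},
  {"dx": -0.0255,"dy": -0.0516,"dz": 0,"wx": 0,"wy": 0,"wz": 0,"gripper": 1},
  {"dx": -0.023,"dy": -0.0576,"dz": 0,"wx": 0,"wy": 0,"wz": 0,"gripper": 1},
  {"dx": -0.023,"dy": -0.0576,"dz": 0,"wx": 0,"wy": 0,"wz": 0,"gripper": 1},
])

```text
clock: 5.1
position: [555.0, 16.3, 71.0]
ee_rot: [0.71, -0.017, -0.704, -0.018]
contact_force: [-1.3, -0.5, 5.4]
gripper_width: 9.7
```

Run:
```python
from h import *
s=st();print(L(s['position']),s['gripper_width'],s['contact_force'])
shot('w3')
```

```text
[-42.6 156.9  71. ] 9.733359393681043 [-1.26382518 -0.50057365  5.3809028 ]
```

View pics/w3.png

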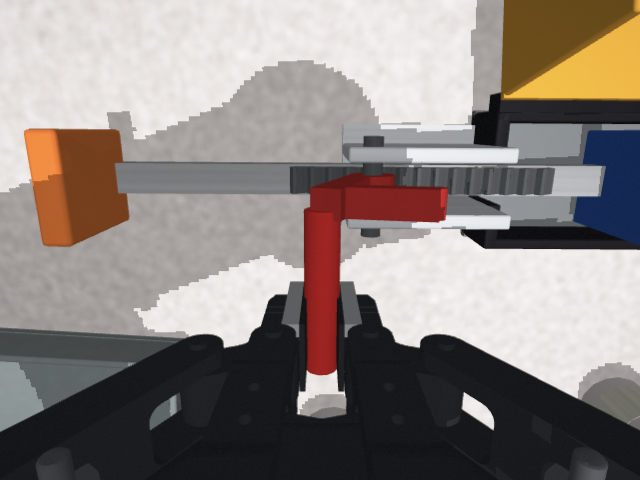

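arm_command([
  {"dx": 0.001,"dy": -0.002,"dz": 0,"wx": 0,"wy": 0,"wz": 0,"gripper": 1},
  {"dx": 0.001,"dy": -0.002,"dz": 0,"wx": 0,"wy": 0,"wz": 0,"gripper": -0.4},
  {"dx": 0.001,"dy": -0.002,"dz": 0,"wx": 0,"wy": 0,"wz": 0,"gripper": -0.4},
  {"dx": 0.001,"dy": -0.002,"dz": 0,"wx": 0,"wy": 0,"wz": 0,"gripper": -0.4},
  {"dx": 0.001,"dy": -0.002,"dz": 0,"wx": 0,"wy": 0,"wz": 0,"gripper": -0.4},
  {"dx": -0.03,"dy": -0.002,"dz": 0,"wx": 0,"wy": 0,"wz": 0,"gripper": -0.4},
  {"dx": -0.07,"dy": -0.002,"dz": 0,"wx": 0,"wy": 0,"wz": 0,"gripper": -0.4},
  {"dx": -0.07,"dy": -0.002,"dz": 0,"wx": 0,"wy": 0,"wz": 0,"gripper": -0.4},
])

```text
clock: 5.95
position: [558.1, 19.0, 146.7]
ee_rot: [0.714, -0.015, -0.7, -0.019]
contact_force: [0.5, 0.3, 0.6]
gripper_width: 60.1
```

Run:
```python
from h import *
shot('w4'); shot('t4','top')
plan(W(0,256.5,110),JY)
```

```text
d [ 0.033  -0.0972 -0.0426] w [ 0.05 -0.61  0.24] | pos [554.8  18.5 142.1] t 6.05 F [-0.2  0.5 -0.9] gw 59.4
```

View pics/w4.png

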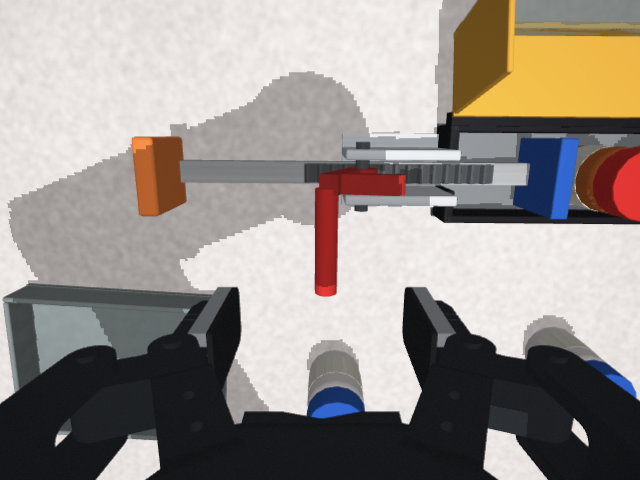

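Run:
```python
from h import *
def rayY(c,uv,yl):
    Rm,t,K=c;o=-Rm.T@t;d=Rm.T@np.linalg.solve(K,np.r_[uv,1.]);f=lambda k:L(o+k*d)[1]
    from scipy.optimize import brentq
    k=brentq(lambda k:L(o+k*d)[1]-yl+1e-6,0,2000);return L(o+k*d)
for n,pts in [('w4',[(180,160),(180,182)]),('w3',[(115,162),(115,193)]),('w2',[(24,160),(24,188)])]:
    d,c=load(n)
    for p in pts: print(n,p,rayY(c,p,250))
```

```text
w4 (180, 160) [  6.6 250.   25.8]
w4 (180, 182) [ -7.1 250.   29. ]
w3 (115, 162) [  6.7 250.   26.2]
w3 (115, 193) [ -7.  250.   29.6]
w2 (24, 160) [  6.8 250.   23. ]
w2 (24, 188) [ -7.1 250.   26.6]
```

arm_command([
  {"dx": 0,"dy": -0.05,"dz": -0.02,"wx": 0,"wy": -0.6,"wz": 0,"gripper": -0.4},
  {"dx": 0,"dy": -0.097,"dz": -0.043,"wx": 0,"wy": -0.6,"wz": 0,"gripper": -0.4},
  {"dx": 0.03,"dy": -0.097,"dz": -0.043,"wx": 0,"wy": -0.6,"wz": 0,"gripper": -0.4},
  {"dx": 0.04,"dy": -0.097,"dz": -0.043,"wx": 0,"wy": -0.6,"wz": 0,"gripper": -0.4},
  {"dx": 0.05,"dy": -0.097,"dz": -0.043,"wx": 0,"wy": -0.6,"wz": 0,"gripper": -0.4},
  {"dx": 0.05,"dy": -0.097,"dz": -0.043,"wx": 0,"wy": -0.6,"wz": 0,"gripper": -0.4},
  {"dx": 0.05,"dy": -0.097,"dz": -0.043,"wx": 0,"wy": -0.6,"wz": 0,"gripper": -0.4},
  {"dx": 0.05,"dy": -0.097,"dz": -0.043,"wx": 0,"wy": -0.6,"wz": 0,"gripper": -0.4},
])

```text
clock: 6.85
position: [603.6, 112.9, 94.1]
ee_rot: [0.708, -0.016, -0.706, -0.02]
contact_force: [-0.4, 0.5, 0.4]
gripper_width: 59.8
```

Run:
```python
from h import *
shot('w5')
plan(W(0,256.5,35),JY)
```

```text
d [ 0.0592 -0.0001  0.0012] w [ 0.02 -0.12  0.29] | pos [603.6 113.1  94.2] t 6.9 F [-0.   0.   0.2] gw 59.9
```

View pics/w5.png

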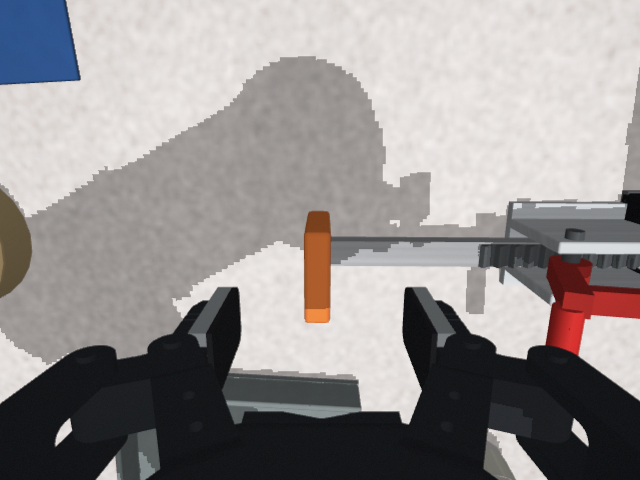

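arm_command([
  {"dx": 0.03,"dy": 0,"dz": 0.001,"wx": 0,"wy": 0,"wz": 0,"gripper": -0.4},
  {"dx": 0.059,"dy": 0,"dz": 0.001,"wx": 0,"wy": 0,"wz": 0,"gripper": -0.4},
  {"dx": 0.059,"dy": 0,"dz": 0.001,"wx": 0,"wy": 0,"wz": 0,"gripper": -0.4},
  {"dx": 0.059,"dy": 0,"dz": 0.001,"wx": 0,"wy": 0,"wz": 0,"gripper": 1},
  {"dx": 0.059,"dy": 0,"dz": 0.001,"wx": 0,"wy": 0,"wz": 0,"gripper": 1},
  {"dx": 0.059,"dy": 0,"dz": 0.001,"wx": 0,"wy": 0,"wz": 0,"gripper": 1},
  {"dx": 0.059,"dy": 0,"dz": 0.001,"wx": 0,"wy": 0,"wz": 0,"gripper": 1},
  {"dx": 0.059,"dy": 0,"dz": 0.001,"wx": 0,"wy": 0,"wz": 0,"gripper": 1},
])

```text
clock: 7.7
position: [603.8, 113.9, 37.0]
ee_rot: [0.709, -0.016, -0.705, -0.02]
contact_force: [-1.2, 1.2, 5.5]
gripper_width: 11.2
```

Run:
```python
from h import *
s=st();print(L(s['position']),s['gripper_width'],s['contact_force'])
plan(W(0,306,35),JY)
```

```text
[  1.2 256.9  37. ] 11.233606616388592 [-1.21501947  1.17992924  5.5102665 ]
d [ 0.0023 -0.0491  0.0012] w [ 0.03 -0.29  0.35] | pos [603.8 113.9  37. ] t 7.7 F [-1.2  1.2  5.5] gw 11.2
```

arm_command([
  {"dx": 0,"dy": -0.01,"dz": 0,"wx": 0,"wy": 0,"wz": 0,"gripper": 1},
  {"dx": 0,"dy": -0.02,"dz": 0,"wx": 0,"wy": 0,"wz": 0,"gripper": 1},
  {"dx": 0,"dy": -0.03,"dz": 0,"wx": 0,"wy": 0,"wz": 0,"gripper": 1},
  {"dx": 0,"dy": -0.04,"dz": 0,"wx": 0,"wy": 0,"wz": 0,"gripper": 1},
  {"dx": 0,"dy": -0.046,"dz": 0,"wx": 0,"wy": 0,"wz": 0,"gripper": 1},
  {"dx": 0,"dy": -0.049,"dz": 0,"wx": 0,"wy": 0,"wz": 0,"gripper": 1},
  {"dx": 0,"dy": -0.05,"dz": 0,"wx": 0,"wy": 0,"wz": 0,"gripper": 1},
  {"dx": 0,"dy": -0.05,"dz": 0,"wx": 0,"wy": 0,"wz": 0,"gripper": 1},
])

```text
clock: 8.5
position: [606.5, 163.9, 37.2]
ee_rot: [0.709, -0.016, -0.705, -0.02]
contact_force: [2.9, -0.7, -1.5]
gripper_width: 10.8
```

Run:
```python
from h import *
s=st();print(L(s['position']),s['gripper_width'],s['contact_force'])
shot('w6')
```

```text
[  1.4 307.   37.2] 10.81894251591396 [ 2.86722889 -0.68187871 -1.50712509]
```

View pics/w6.png

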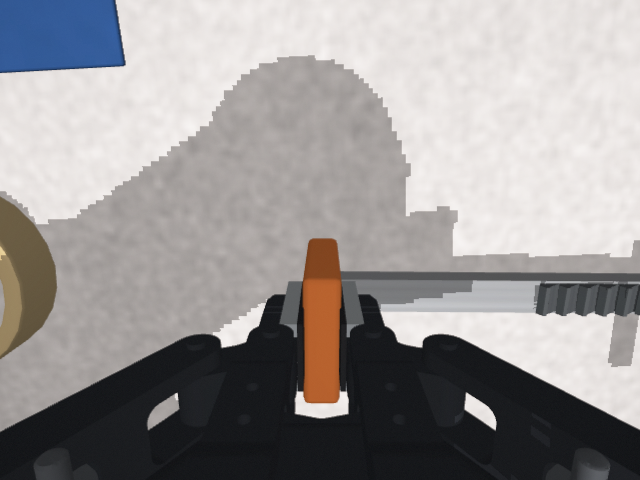

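Moved 50 mm with no stop felt; pull on a little until the stop.

arm_command([
  {"dx": 0,"dy": -0.002,"dz": 0,"wx": 0,"wy": 0,"wz": 0,"gripper": 1},
  {"dx": 0,"dy": -0.003,"dz": 0,"wx": 0,"wy": 0,"wz": 0,"gripper": 1},
  {"dx": 0,"dy": -0.004,"dz": 0,"wx": 0,"wy": 0,"wz": 0,"gripper": 1},
  {"dx": 0,"dy": -0.004,"dz": 0,"wx": 0,"wy": 0,"wz": 0,"gripper": 1},
  {"dx": 0,"dy": -0.004,"dz": 0,"wx": 0,"wy": 0,"wz": 0,"gripper": 1},
  {"dx": 0,"dy": -0.004,"dz": 0,"wx": 0,"wy": 0,"wz": 0,"gripper": 1},
  {"dx": 0,"dy": -0.004,"dz": 0,"wx": 0,"wy": 0,"wz": 0,"gripper": 1},
  {"dx": 0,"dy": -0.004,"dz": 0,"wx": 0,"wy": 0,"wz": 0,"gripper": 1},
])

```text
clock: 9.35
position: [606.4, 164.0, 37.1]
ee_rot: [0.708, -0.017, -0.706, -0.019]
contact_force: [4.9, -12.7, -0.1]
gripper_width: 10.9
```

arm_command([
  {"dx": 0,"dy": 0,"dz": 0,"wx": 0,"wy": 0,"wz": 0,"gripper": 1},
  {"dx": 0,"dy": 0,"dz": 0,"wx": 0,"wy": 0,"wz": 0,"gripper": -0.4},
  {"dx": 0,"dy": 0,"dz": 0,"wx": 0,"wy": 0,"wz": 0,"gripper": -0.4},
  {"dx": 0,"dy": 0,"dz": 0,"wx": 0,"wy": 0,"wz": 0,"gripper": -0.4},
  {"dx": -0.04,"dy": 0,"dz": 0,"wx": 0,"wy": 0,"wz": 0,"gripper": -0.4},
  {"dx": -0.09,"dy": 0,"dz": 0,"wx": 0,"wy": 0,"wz": 0,"gripper": -0.4},
  {"dx": -0.14,"dy": 0,"dz": 0,"wx": 0,"wy": 0,"wz": 0,"gripper": -0.4},
  {"dx": -0.16,"dy": 0,"dz": 0,"wx": 0,"wy": 0,"wz": 0,"gripper": -0.4},
])

```text
clock: 10.15
position: [608.0, 165.0, 203.6]
ee_rot: [0.711, -0.015, -0.702, -0.02]
contact_force: [1.1, -0.8, -0.2]
gripper_width: 59.9
```

Run:
```python
from h import *
d,c=shot('t6','top')
cv2.imwrite('pics/t6z.png',cv2.resize(d['img'][140:310,205:465,::-1],None,fx=3,fy=3,interpolation=cv2.INTER_CUBIC))
for q in ['old1','fresh1']:
    for r in models.cut_out('top',q)[:4]:
        m=r['mask'];ys,xs=np.nonzero(m); p=ray(c,(xs.mean(),ys.mean()),69 if q=='old1' else 64);print(q,round(r['conf'],2),m.sum(),p.round(0),L(p))
plan(W(0,-20,140),JX)
```

```text
old1 0.63 347 [ 581. -194.   69.] [ -5.5 -51.8  69. ]
old1 0.6 337 [ 583. -153.   69.] [ -6.1 -10.9  69. ]
fresh1 0.91 337 [ 449. -148.   64.] [-139.7  -12.5   64. ]
fresh1 0.79 261 [438.  18.  64.] [-159.5  152.7   64. ]
fresh1 0.74 385 [ 450. -238.   64.] [-134.5 -102.3   64. ]
d [0.0576 0.3279 0.0015] w [-9.001e+01 -5.100e-01 -8.000e-02] | pos [606.2 164.6 199.2] t 10.3 F [-0.5  0.7 -0.1] gw 59.7
```

View pics/t6z.png

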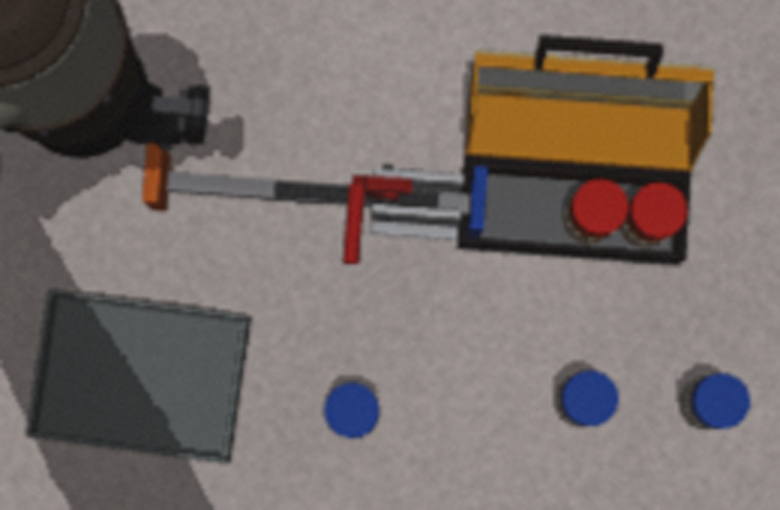

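Run:
```python
from h import *
s=st(); print(s['joints'].round(2))
d,c=load('t6'); t=lambda u,v:(u/3+205-.33,v/3+140-.33)
for uv,z in [((600,207),71),((658,211),71),((352,409),66),((589,398),66),((721,400),66)]: p=ray(c,t(*uv),z);print(p.round(0),L(p))
plan(W(0,-18,140),JX); plan(W(0,-18,140),-JX@np.diag([-1,1,1]))
```

```text
[ 0.52  0.41 -0.04 -0.   -1.12  1.  ]
[ 585. -156.   71.] [ -3.6 -13.8  71. ]
[ 583. -197.   71.] [ -3.6 -54.9  71. ]
[438.  17.  66.] [-159.2  151.6   66. ]
[ 450. -150.   66.] [-139.3  -14.9   66. ]
[ 450. -243.   66.] [-133.9 -107.6   66. ]
d [0.0576 0.3259 0.0015] w [-9.001e+01 -5.100e-01 -8.000e-02] | pos [606.2 164.6 199.2] t 10.3 F [-0.5  0.7 -0.1] gw 59.7
d [0.0576 0.3259 0.0015] w [ 8.999e+01 -8.000e-02  5.100e-01] | pos [606.2 164.6 199.2] t 10.3 F [-0.5  0.7 -0.1] gw 59.7
```

arm_command([
  {"dx": 0.04,"dy": 0.324,"dz": 0.0015,"wx": 90,"wy": 0,"wz": 0,"gripper": -0.4},
  {"dx": 0.04,"dy": 0.324,"dz": 0.0015,"wx": 90,"wy": 0,"wz": 0,"gripper": -0.4},
  {"dx": 0.04,"dy": 0.324,"dz": 0.0015,"wx": 90,"wy": 0,"wz": 0,"gripper": -0.4},
  {"dx": 0.04,"dy": 0.324,"dz": 0.0015,"wx": 90,"wy": 0,"wz": 0,"gripper": -0.4},
  {"dx": 0.04,"dy": 0.324,"dz": 0.0015,"wx": 90,"wy": 0,"wz": 0,"gripper": -0.4},
  {"dx": 0.04,"dy": 0.324,"dz": 0.0015,"wx": 90,"wy": 0,"wz": 0,"gripper": -0.4},
  {"dx": 0.04,"dy": 0.324,"dz": 0.0015,"wx": 90,"wy": 0,"wz": 0,"gripper": -0.4},
  {"dx": 0.04,"dy": 0.324,"dz": 0.0015,"wx": 90,"wy": 0,"wz": 0,"gripper": -0.4},
])

```text
clock: 11.1
position: [586.3, -161.7, 154.6]
ee_rot: [-0.57, 0.416, 0.572, 0.419]
contact_force: [0.3, 0.7, -0.6]
gripper_width: 59.8
```

```bash
sed -i 's/^JY=.*/JY=down(-92.9); JX=down(177.1)/' h.py
python3 - <<'E'
from h import *
plan(W(-2,-16,145),JX)
E
```

```text
d [ 0.0096 -0.0013  0.0029] w [20.56  0.28  0.04] | pos [ 586.3 -161.7  154.6] t 11.1 F [ 0.3  0.7 -0.6] gw 59.8
```

arm_command([
  {"dx": 0.01,"dy": -0.001,"dz": 0.003,"wx": 8,"wy": 0,"wz": 0,"gripper": -0.26},
  {"dx": 0.01,"dy": -0.001,"dz": 0.003,"wx": 16,"wy": 0,"wz": 0,"gripper": -0.26},
  {"dx": 0.01,"dy": -0.001,"dz": 0.003,"wx": 20.5,"wy": 0,"wz": 0,"gripper": -0.26},
  {"dx": 0.01,"dy": -0.001,"dz": 0.003,"wx": 20.5,"wy": 0,"wz": 0,"gripper": -0.26},
  {"dx": 0.01,"dy": -0.001,"dz": 0.003,"wx": 20.5,"wy": 0,"wz": 0,"gripper": -0.26},
  {"dx": 0.01,"dy": -0.001,"dz": 0.003,"wx": 20.5,"wy": 0,"wz": 0,"gripper": -0.26},
  {"dx": 0.01,"dy": -0.001,"dz": 0.003,"wx": 20.5,"wy": 0,"wz": 0,"gripper": -0.26},
  {"dx": 0.01,"dy": -0.001,"dz": 0.003,"wx": 20.5,"wy": 0,"wz": 0,"gripper": -0.26},
])

```text
clock: 11.9
position: [586.3, -158.4, 144.6]
ee_rot: [-0.486, 0.511, 0.489, 0.513]
contact_force: [-0.0, 0.3, -0.8]
gripper_width: 54.0
```

Run:
```python
from h import *
shot('w7')
plan(W(-2,-16,145),JX)
```

```text
d [-0.0003 -0.0003 -0.0001] w [ 0.09  0.29 -0.01] | pos [ 586.4 -158.4  144.7] t 11.95 F [ 0.6 -0.4  0.4] gw 53.6
```

View pics/w7.png

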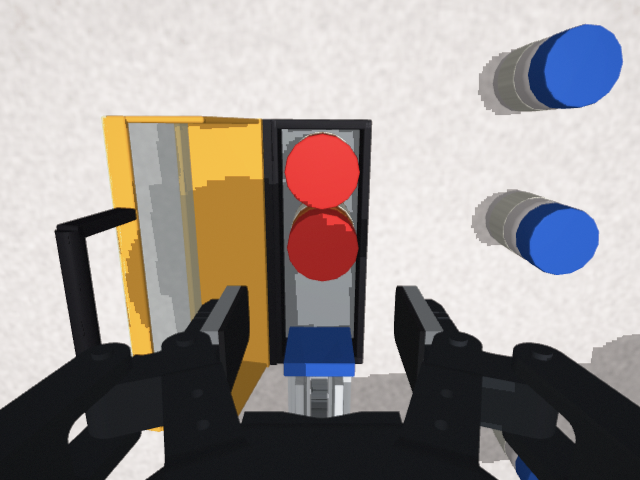

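Run:
```python
from h import *
d,c=load('w7')
for uv,z in [((322,171),71),((322,244),71),((565,66),66),((558,240),66)]:
    p=ray(c,uv,z);print(p.round(1),L(p))
for uv,z in [((282,129),32),((358,129),32)]: print(L(ray(c,uv,z)))
plan(W(-1,-18,44),JX)
```

```text
[ 583.3 -201.5   71. ] [ -3.2 -59.1  71. ]
[ 585.2 -161.7   71. ] [ -3.3 -19.2  71. ]
[ 458.7 -247.5   66. ] [-125.3 -111.4   66. ]
[ 452.8 -156.2   66. ] [-135.8  -20.5   66. ]
[ 21. -80.  32.]
[-24.9 -80.2  32. ]
d [ 0.1007 -0.0013 -0.0026] w [ 0.09  0.29 -0.01] | pos [ 586.4 -158.4  144.7] t 11.95 F [ 0.6 -0.4  0.4] gw 53.6
```

arm_command([
  {"dx": 0.04,"dy": 0,"dz": -0.001,"wx": 0,"wy": 0,"wz": 0,"gripper": -0.17},
  {"dx": 0.06,"dy": 0,"dz": -0.001,"wx": 0,"wy": 0,"wz": 0,"gripper": -0.17},
  {"dx": 0.07,"dy": 0,"dz": -0.001,"wx": 0,"wy": 0,"wz": 0,"gripper": -0.17},
  {"dx": 0.08,"dy": 0,"dz": -0.001,"wx": 0,"wy": 0,"wz": 0,"gripper": -0.17},
  {"dx": 0.085,"dy": 0,"dz": -0.001,"wx": 0,"wy": 0,"wz": 0,"gripper": -0.17},
  {"dx": 0.09,"dy": 0,"dz": -0.001,"wx": 0,"wy": 0,"wz": 0,"gripper": -0.17},
  {"dx": 0.09,"dy": 0,"dz": -0.001,"wx": 0,"wy": 0,"wz": 0,"gripper": -0.17},
  {"dx": 0.09,"dy": 0,"dz": -0.001,"wx": 0,"wy": 0,"wz": 0,"gripper": -0.17},
])

```text
clock: 12.75
position: [586.7, -159.0, 55.2]
ee_rot: [-0.487, 0.511, 0.489, 0.514]
contact_force: [-0.0, -0.2, -0.1]
gripper_width: 49.9
```

Run:
```python
from h import *
shot('w8')
plan(W(-1,-19.5,46),JX)
```

```text
d [ 0.0093 -0.0009 -0.003 ] w [0.09 0.28 0.06] | pos [ 586.8 -159.    55.3] t 12.8 F [0.1 0.1 0. ] gw 50.3
```

View pics/w8.png

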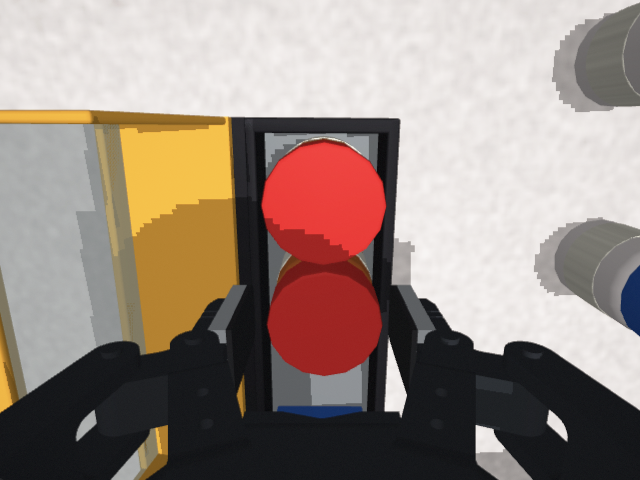

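arm_command([
  {"dx": 0.005,"dy": -0.001,"dz": -0.002,"wx": 0,"wy": 0,"wz": 0,"gripper": -0.17},
  {"dx": 0.008,"dy": -0.001,"dz": -0.002,"wx": 0,"wy": 0,"wz": 0,"gripper": -0.17},
  {"dx": 0.008,"dy": -0.001,"dz": -0.002,"wx": 0,"wy": 0,"wz": 0,"gripper": 0.5},
  {"dx": 0.008,"dy": -0.001,"dz": -0.002,"wx": 0,"wy": 0,"wz": 0,"gripper": 0.5},
  {"dx": 0.008,"dy": -0.001,"dz": -0.002,"wx": 0,"wy": 0,"wz": 0,"gripper": 0.5},
  {"dx": 0.008,"dy": -0.001,"dz": -0.002,"wx": 0,"wy": 0,"wz": 0,"gripper": 0.5},
  {"dx": -0.02,"dy": -0.001,"dz": -0.002,"wx": 0,"wy": 0,"wz": 0,"gripper": 0.5},
  {"dx": -0.06,"dy": -0.001,"dz": -0.002,"wx": 0,"wy": 0,"wz": 0,"gripper": 0.5},
])

```text
clock: 13.6
position: [585.6, -161.1, 113.3]
ee_rot: [-0.485, 0.512, 0.49, 0.512]
contact_force: [0.9, -0.8, -0.1]
gripper_width: 38.7
```

Run:
```python
from h import *
# tray pose
d,c=load('t6'); t=lambda u,v:(u/3+205-.33,v/3+140-.33)
P=np.array([ray(c,t(*uv),28)[:2] for uv in [(50,290),(250,316),(231,461),(28,435)]]);print(P.round(0),P.mean(0))
e=P[0]-P[1];print(np.linalg.norm(e),np.degrees(np.arctan2(e[1],e[0])))
plan([P.mean(0)[0],P.mean(0)[1],160],JX)
```

```text
[[522. 243.]
 [506.  94.]
 [399. 105.]
 [415. 255.]] [460.31461824 174.44105188]
149.40510080607783 83.76905352473123
d [-0.0442  0.142   0.3292] w [ 0.07  0.3  -0.33] | pos [ 585.6 -161.1  113.3] t 13.6 F [ 0.9 -0.8 -0.1] gw 38.7
```

arm_command([
  {"dx": -0.05,"dy": 0,"dz": 0,"wx": 0,"wy": 0,"wz": 0,"gripper": 0.5},
  {"dx": -0.055,"dy": 0.03,"dz": 0.03,"wx": 0,"wy": 0,"wz": 0,"gripper": 0.5},
  {"dx": -0.055,"dy": 0.14,"dz": 0.367,"wx": 0,"wy": 0,"wz": 0,"gripper": 0.5},
  {"dx": -0.055,"dy": 0.14,"dz": 0.367,"wx": 0,"wy": 0,"wz": 0,"gripper": 0.5},
  {"dx": -0.055,"dy": 0.14,"dz": 0.367,"wx": 0,"wy": 0,"wz": 0,"gripper": 0.5},
  {"dx": -0.055,"dy": 0.14,"dz": 0.367,"wx": 0,"wy": 0,"wz": 0,"gripper": 0.5},
  {"dx": -0.055,"dy": 0.14,"dz": 0.367,"wx": 0,"wy": 0,"wz": 0,"gripper": 0.5},
  {"dx": -0.055,"dy": 0.14,"dz": 0.367,"wx": 0,"wy": 0,"wz": 0,"gripper": 0.5},
])

```text
clock: 14.4
position: [477.6, 161.2, 171.0]
ee_rot: [-0.485, 0.512, 0.49, 0.512]
contact_force: [1.0, 0.2, -1.3]
gripper_width: 37.9
```

Run:
```python
from h import *
plan([464,212,120],JX)
```

```text
d [0.0514 0.0158 0.0497] w [ 0.08  0.33 -0.29] | pos [477.6 161.2 171. ] t 14.4 F [ 1.   0.2 -1.3] gw 37.9
```

arm_command([
  {"dx": 0.02,"dy": 0.016,"dz": 0.049,"wx": 0,"wy": 0,"wz": 0,"gripper": 0.5},
  {"dx": 0.05,"dy": 0.016,"dz": 0.049,"wx": 0,"wy": 0.3,"wz": -0.3,"gripper": 0.5},
  {"dx": 0.08,"dy": 0.016,"dz": 0.049,"wx": 0,"wy": 0.3,"wz": -0.3,"gripper": 0.5},
  {"dx": 0.1,"dy": 0.016,"dz": 0.049,"wx": 0,"wy": 0.3,"wz": -0.3,"gripper": 0.5},
  {"dx": 0.11,"dy": 0.016,"dz": 0.049,"wx": 0,"wy": 0.3,"wz": -0.3,"gripper": 0.5},
  {"dx": 0.118,"dy": 0.016,"dz": 0.049,"wx": 0,"wy": 0.3,"wz": -0.3,"gripper": 0.5},
  {"dx": 0.118,"dy": 0.016,"dz": 0.049,"wx": 0,"wy": 0.3,"wz": -0.3,"gripper": 0.5},
  {"dx": 0.118,"dy": 0.016,"dz": 0.049,"wx": 0,"wy": 0.3,"wz": -0.3,"gripper": 0.5},
])

```text
clock: 15.2
position: [464.1, 212.0, 54.2]
ee_rot: [-0.488, 0.511, 0.488, 0.513]
contact_force: [0.6, 0.5, -0.9]
gripper_width: 38.1
```

arm_command([
  {"dx": 0.004,"dy": 0,"dz": 0,"wx": 0,"wy": 0,"wz": 0,"gripper": 0.5},
  {"dx": 0.007,"dy": 0,"dz": 0,"wx": 0,"wy": 0,"wz": 0,"gripper": 0.5},
  {"dx": 0.007,"dy": 0,"dz": 0,"wx": 0,"wy": 0,"wz": 0,"gripper": 0.5},
  {"dx": 0.007,"dy": 0,"dz": 0,"wx": 0,"wy": 0,"wz": 0,"gripper": -0.3},
  {"dx": 0.007,"dy": 0,"dz": 0,"wx": 0,"wy": 0,"wz": 0,"gripper": -0.3},
  {"dx": 0.007,"dy": 0,"dz": 0,"wx": 0,"wy": 0,"wz": 0,"gripper": -0.3},
  {"dx": -0.03,"dy": 0,"dz": 0,"wx": 0,"wy": 0,"wz": 0,"gripper": -0.3},
  {"dx": -0.08,"dy": 0,"dz": 0,"wx": 0,"wy": 0,"wz": 0,"gripper": -0.3},
])

```text
clock: 16.0
position: [462.5, 210.6, 132.8]
ee_rot: [-0.487, 0.514, 0.488, 0.51]
contact_force: [1.4, 1.3, 0.5]
gripper_width: 55.7
```

Run:
```python
from h import *
shot('w9')
plan(W(-1,-58,165),JX)
```

```text
d [-0.0233 -0.137  -0.4086] w [0.23 0.48 0.74] | pos [468.  214.2 143.3] t 16.05 F [2.5 2.1 5.8] gw 55.5
```

View pics/w9.png

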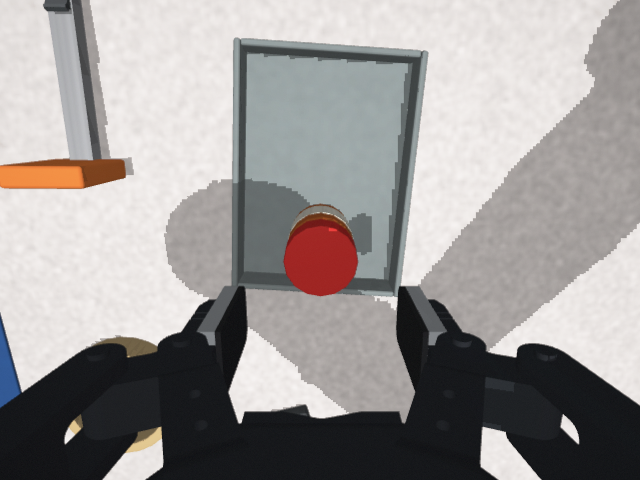

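arm_command([
  {"dx": -0.025,"dy": -0.137,"dz": -0.409,"wx": 0,"wy": 0,"wz": 0,"gripper": -0.17},
  {"dx": -0.025,"dy": -0.137,"dz": -0.409,"wx": 0,"wy": 0,"wz": 0,"gripper": -0.17},
  {"dx": -0.025,"dy": -0.137,"dz": -0.409,"wx": 0,"wy": 0,"wz": 0,"gripper": -0.17},
  {"dx": -0.025,"dy": -0.137,"dz": -0.409,"wx": 0,"wy": 0,"wz": 0,"gripper": -0.17},
  {"dx": -0.025,"dy": -0.137,"dz": -0.409,"wx": 0,"wy": 0,"wz": 0,"gripper": -0.17},
  {"dx": -0.025,"dy": -0.137,"dz": -0.409,"wx": 0,"wy": 0,"wz": 0,"gripper": -0.17},
  {"dx": -0.025,"dy": -0.137,"dz": -0.409,"wx": 0,"wy": 0,"wz": 0,"gripper": -0.17},
  {"dx": -0.025,"dy": -0.137,"dz": -0.409,"wx": 0,"wy": 0,"wz": 0,"gripper": -0.17},
])

```text
clock: 16.85
position: [577.0, -172.9, 164.6]
ee_rot: [-0.49, 0.506, 0.487, 0.517]
contact_force: [1.1, 0.0, -0.2]
gripper_width: 50.3
```

Run:
```python
from h import *
plan(W(-1,-58,100),JX)
```

```text
d [ 0.0645 -0.0089 -0.0277] w [0.23 0.48 0.79] | pos [ 577.  -172.9  164.6] t 16.85 F [ 1.1  0.  -0.2] gw 50.3
```

arm_command([
  {"dx": 0.02,"dy": -0.009,"dz": -0.028,"wx": 0.2,"wy": 0.5,"wz": 0.8,"gripper": -0.17},
  {"dx": 0.065,"dy": -0.009,"dz": -0.028,"wx": 0.2,"wy": 0.5,"wz": 0.8,"gripper": -0.17},
  {"dx": 0.065,"dy": -0.009,"dz": -0.028,"wx": 0.2,"wy": 0.5,"wz": 0.8,"gripper": -0.17},
  {"dx": 0.065,"dy": -0.009,"dz": -0.028,"wx": 0.2,"wy": 0.5,"wz": 0.8,"gripper": -0.17},
  {"dx": 0.065,"dy": -0.009,"dz": -0.028,"wx": 0.2,"wy": 0.5,"wz": 0.8,"gripper": -0.17},
  {"dx": 0.065,"dy": -0.009,"dz": -0.028,"wx": 0.2,"wy": 0.5,"wz": 0.8,"gripper": -0.17},
  {"dx": 0.065,"dy": -0.009,"dz": -0.028,"wx": 0.2,"wy": 0.5,"wz": 0.8,"gripper": -0.17},
  {"dx": 0.065,"dy": -0.009,"dz": -0.028,"wx": 0.2,"wy": 0.5,"wz": 0.8,"gripper": -0.17},
])

```text
clock: 17.65
position: [586.1, -200.4, 100.8]
ee_rot: [-0.488, 0.512, 0.487, 0.513]
contact_force: [-0.2, 1.2, -0.5]
gripper_width: 50.1
```

Run:
```python
from h import *
shot('w10')
plan(W(-1,-58,47),JX)
```

```text
d [0.0534 0.0005 0.    ] w [ 0.06 -0.02  0.07] | pos [ 585.9 -200.5  100.4] t 17.7 F [ 0.5 -0.1  0.2] gw 49.9
```

View pics/w10.png

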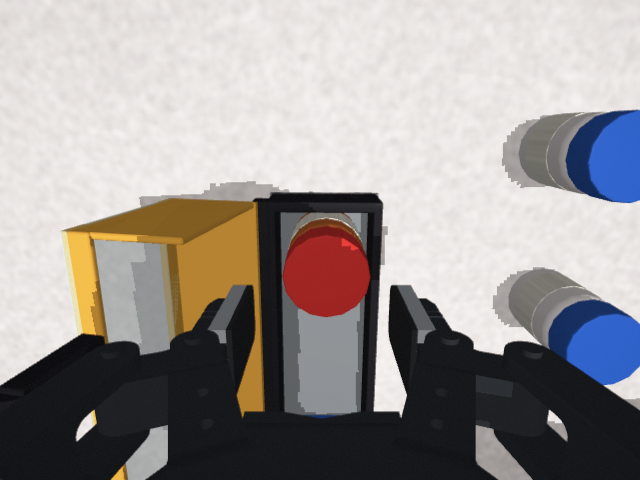

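arm_command([
  {"dx": 0.03,"dy": 0.001,"dz": -0.001,"wx": 0,"wy": 0,"wz": 0,"gripper": -0.17},
  {"dx": 0.05,"dy": 0.001,"dz": -0.001,"wx": 0,"wy": 0,"wz": 0,"gripper": -0.17},
  {"dx": 0.053,"dy": 0.001,"dz": -0.001,"wx": 0,"wy": 0,"wz": 0,"gripper": -0.17},
  {"dx": 0.053,"dy": 0.001,"dz": -0.001,"wx": 0,"wy": 0,"wz": 0,"gripper": 0.5},
  {"dx": 0.053,"dy": 0.001,"dz": -0.001,"wx": 0,"wy": 0,"wz": 0,"gripper": 0.5},
  {"dx": 0.053,"dy": 0.001,"dz": -0.001,"wx": 0,"wy": 0,"wz": 0,"gripper": 0.5},
  {"dx": 0.053,"dy": 0.001,"dz": -0.001,"wx": 0,"wy": 0,"wz": 0,"gripper": 0.5},
  {"dx": 0.01,"dy": 0.001,"dz": -0.001,"wx": 0,"wy": 0,"wz": 0,"gripper": 0.5},
])

```text
clock: 18.5
position: [580.6, -200.6, 85.3]
ee_rot: [-0.484, 0.515, 0.491, 0.51]
contact_force: [0.0, -1.0, -1.6]
gripper_width: 38.4
```

Run:
```python
from h import *
plan([456,138,170],JX)
```

```text
d [-0.0825  0.1427  0.3319] w [-0.02  0.1  -0.68] | pos [ 580.6 -200.6   85.3] t 18.5 F [ 0.  -1.  -1.6] gw 38.4
```

arm_command([
  {"dx": -0.05,"dy": 0,"dz": 0,"wx": 0,"wy": 0,"wz": 0,"gripper": 0.5},
  {"dx": -0.085,"dy": 0.02,"dz": 0.02,"wx": 0,"wy": 0,"wz": 0,"gripper": 0.5},
  {"dx": -0.085,"dy": 0.143,"dz": 0.332,"wx": 0,"wy": 0,"wz": 0,"gripper": 0.5},
  {"dx": -0.085,"dy": 0.143,"dz": 0.332,"wx": 0,"wy": 0,"wz": 0,"gripper": 0.5},
  {"dx": -0.085,"dy": 0.143,"dz": 0.332,"wx": 0,"wy": 0,"wz": 0,"gripper": 0.5},
  {"dx": -0.085,"dy": 0.143,"dz": 0.332,"wx": 0,"wy": 0,"wz": 0,"gripper": 0.5},
  {"dx": -0.085,"dy": 0.143,"dz": 0.332,"wx": 0,"wy": 0,"wz": 0,"gripper": 0.5},
  {"dx": -0.085,"dy": 0.143,"dz": 0.332,"wx": 0,"wy": 0,"wz": 0,"gripper": 0.5},
])

```text
clock: 19.3
position: [466.2, 106.3, 173.1]
ee_rot: [-0.484, 0.514, 0.49, 0.511]
contact_force: [0.8, 0.2, -1.4]
gripper_width: 38.3
```

Run:
```python
from h import *
plan([456,138,53],JX)
```

```text
d [0.1203 0.0106 0.0308] w [-0.03  0.16 -0.59] | pos [466.2 106.3 173.1] t 19.3 F [ 0.8  0.2 -1.4] gw 38.3
```

arm_command([
  {"dx": 0.0,"dy": 0.011,"dz": 0.031,"wx": 0,"wy": 0.2,"wz": -0.6,"gripper": 0.5},
  {"dx": 0.04,"dy": 0.011,"dz": 0.031,"wx": 0,"wy": 0.2,"wz": -0.6,"gripper": 0.5},
  {"dx": 0.08,"dy": 0.011,"dz": 0.031,"wx": 0,"wy": 0.2,"wz": -0.6,"gripper": 0.5},
  {"dx": 0.1,"dy": 0.011,"dz": 0.031,"wx": 0,"wy": 0.2,"wz": -0.6,"gripper": 0.5},
  {"dx": 0.115,"dy": 0.011,"dz": 0.031,"wx": 0,"wy": 0.2,"wz": -0.6,"gripper": 0.5},
  {"dx": 0.12,"dy": 0.011,"dz": 0.031,"wx": 0,"wy": 0.2,"wz": -0.6,"gripper": 0.5},
  {"dx": 0.12,"dy": 0.011,"dz": 0.031,"wx": 0,"wy": 0.2,"wz": -0.6,"gripper": 0.5},
  {"dx": 0.12,"dy": 0.011,"dz": 0.031,"wx": 0,"wy": 0.2,"wz": -0.6,"gripper": 0.5},
])

```text
clock: 20.1
position: [456.3, 138.6, 54.3]
ee_rot: [-0.487, 0.512, 0.487, 0.513]
contact_force: [0.8, 0.3, -0.9]
gripper_width: 38.3
```

arm_command([
  {"dx": 0.003,"dy": 0,"dz": 0,"wx": 0,"wy": 0,"wz": 0,"gripper": 0.5},
  {"dx": 0.006,"dy": 0,"dz": 0,"wx": 0,"wy": 0,"wz": 0,"gripper": 0.5},
  {"dx": 0.006,"dy": 0,"dz": 0,"wx": 0,"wy": 0,"wz": 0,"gripper": 0.5},
  {"dx": 0.006,"dy": 0,"dz": 0,"wx": 0,"wy": 0,"wz": 0,"gripper": -0.3},
  {"dx": 0.006,"dy": 0,"dz": 0,"wx": 0,"wy": 0,"wz": 0,"gripper": -0.3},
  {"dx": 0.006,"dy": 0,"dz": 0,"wx": 0,"wy": 0,"wz": 0,"gripper": -0.3},
  {"dx": -0.03,"dy": 0,"dz": 0,"wx": 0,"wy": 0,"wz": 0,"gripper": -0.3},
  {"dx": -0.08,"dy": 0,"dz": 0,"wx": 0,"wy": 0,"wz": 0,"gripper": -0.3},
])

```text
clock: 20.9
position: [454.4, 137.5, 133.1]
ee_rot: [-0.487, 0.515, 0.487, 0.511]
contact_force: [1.3, 0.9, -0.3]
gripper_width: 55.5
```

Run:
```python
from h import *
d,c=shot('w11'); d,c=shot('t11','top')
cv2.imwrite('pics/t11z.png',cv2.resize(d['img'][140:310,205:465,::-1],None,fx=3,fy=3,interpolation=cv2.INTER_CUBIC))
plan([440,17,150],JX)
```

```text
d [-0.0106  0.014  -0.1246] w [0.08 0.44 0.8 ] | pos [460.2 140.9 140.6] t 21.0 F [ 0.8  1.  -0.3] gw 55.2
```

View pics/w11.png

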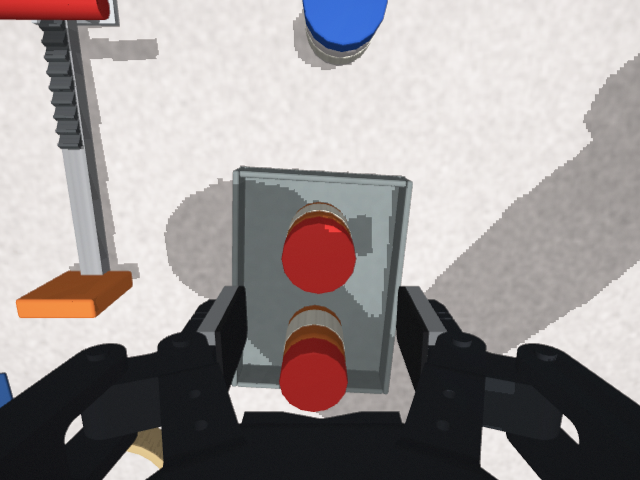

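View pics/t11z.png

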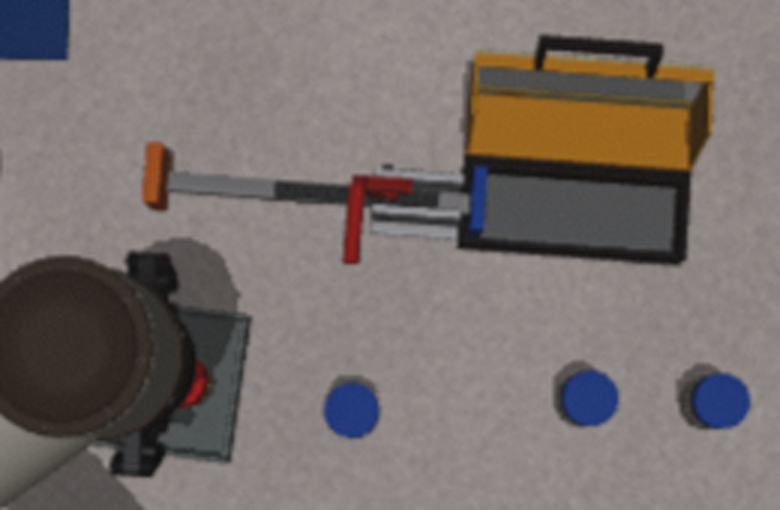

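arm_command([
  {"dx": 0,"dy": 0.005,"dz": -0.04,"wx": 0,"wy": 0.4,"wz": 0.8,"gripper": -0.45},
  {"dx": 0,"dy": 0.014,"dz": -0.09,"wx": 0,"wy": 0.4,"wz": 0.8,"gripper": -0.45},
  {"dx": 0,"dy": 0.021,"dz": -0.124,"wx": 0,"wy": 0.4,"wz": 0.8,"gripper": -0.45},
  {"dx": 0.03,"dy": 0.021,"dz": -0.124,"wx": 0,"wy": 0.4,"wz": 0.8,"gripper": -0.45},
  {"dx": 0.03,"dy": 0.021,"dz": -0.124,"wx": 0,"wy": 0.4,"wz": 0.8,"gripper": -0.45},
  {"dx": 0.03,"dy": 0.021,"dz": -0.124,"wx": 0,"wy": 0.4,"wz": 0.8,"gripper": -0.45},
  {"dx": 0.03,"dy": 0.021,"dz": -0.124,"wx": 0,"wy": 0.4,"wz": 0.8,"gripper": -0.45},
  {"dx": 0.03,"dy": 0.021,"dz": -0.124,"wx": 0,"wy": 0.4,"wz": 0.8,"gripper": -0.45},
])

```text
clock: 21.8
position: [434.5, 19.1, 110.2]
ee_rot: [-0.488, 0.511, 0.488, 0.513]
contact_force: [-0.4, -0.2, -0.4]
gripper_width: 62.1
```

Run:
```python
from h import *
shot('w12')
plan([440,17,42],JX)
```

```text
d [ 0.0681 -0.0057 -0.0018] w [0.15 0.08 0.09] | pos [434.3  19.  110.1] t 21.85 F [ 0.5  0.1 -0.1] gw 61.9
```

View pics/w12.png

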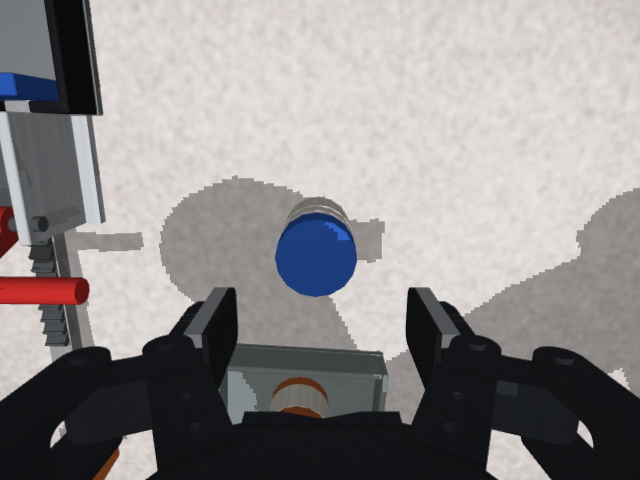

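Run:
```python
from h import *
d,c=load('w12'); p=ray(c,(316,255),66);print(p)
plan([p[0]+1,p[1],42],JX)
```

```text
[436.16781272  12.43549463  66.        ]
d [ 0.0681 -0.0031 -0.0065] w [0.15 0.08 0.09] | pos [434.3  19.  110.1] t 21.85 F [ 0.5  0.1 -0.1] gw 61.9
```

arm_command([
  {"dx": 0.03,"dy": -0.003,"dz": -0.005,"wx": 0,"wy": 0,"wz": 0,"gripper": -0.45},
  {"dx": 0.06,"dy": -0.003,"dz": -0.005,"wx": 0,"wy": 0,"wz": 0,"gripper": -0.45},
  {"dx": 0.068,"dy": -0.003,"dz": -0.005,"wx": 0,"wy": 0,"wz": 0,"gripper": -0.45},
  {"dx": 0.068,"dy": -0.003,"dz": -0.005,"wx": 0,"wy": 0,"wz": 0,"gripper": 0.5},
  {"dx": 0.068,"dy": -0.003,"dz": -0.005,"wx": 0,"wy": 0,"wz": 0,"gripper": 0.5},
  {"dx": 0.068,"dy": -0.003,"dz": -0.005,"wx": 0,"wy": 0,"wz": 0,"gripper": 0.5},
  {"dx": 0.068,"dy": -0.003,"dz": -0.005,"wx": 0,"wy": 0,"wz": 0,"gripper": 0.5},
  {"dx": 0.03,"dy": -0.003,"dz": -0.005,"wx": 0,"wy": 0,"wz": 0,"gripper": 0.5},
])

```text
clock: 22.65
position: [433.9, 12.9, 77.5]
ee_rot: [-0.486, 0.515, 0.489, 0.51]
contact_force: [-0.7, 0.1, -0.8]
gripper_width: 38.0
```

Run:
```python
from h import *
plan(W(-1,-58,150),JX)
```

```text
d [-0.0733 -0.1613 -0.2058] w [ 0.09 -0.13 -0.45] | pos [433.9  12.9  77.5] t 22.65 F [-0.7  0.1 -0.8] gw 38.0
```

arm_command([
  {"dx": -0.05,"dy": 0,"dz": 0,"wx": 0,"wy": 0,"wz": 0,"gripper": 0.5},
  {"dx": -0.075,"dy": -0.02,"dz": -0.03,"wx": 0,"wy": 0,"wz": 0,"gripper": 0.5},
  {"dx": -0.075,"dy": -0.161,"dz": -0.206,"wx": 0,"wy": 0,"wz": 0,"gripper": 0.5},
  {"dx": -0.075,"dy": -0.161,"dz": -0.206,"wx": 0,"wy": 0,"wz": 0,"gripper": 0.5},
  {"dx": -0.075,"dy": -0.161,"dz": -0.206,"wx": 0,"wy": 0,"wz": 0,"gripper": 0.5},
  {"dx": -0.075,"dy": -0.161,"dz": -0.206,"wx": 0,"wy": 0,"wz": 0,"gripper": 0.5},
  {"dx": -0.075,"dy": -0.161,"dz": -0.206,"wx": 0,"wy": 0,"wz": 0,"gripper": 0.5},
  {"dx": -0.075,"dy": -0.161,"dz": -0.206,"wx": 0,"wy": 0,"wz": 0,"gripper": 0.5},
])

```text
clock: 23.45
position: [586.6, -203.5, 151.1]
ee_rot: [-0.485, 0.515, 0.488, 0.511]
contact_force: [-1.0, 0.5, -1.0]
gripper_width: 38.3
```

Run:
```python
from h import *
plan(W(-1,-58,85),JX)
```

```text
d [0.0661 0.0007 0.0031] w [-0.13 -0.15 -0.41] | pos [ 586.6 -203.5  151.1] t 23.45 F [-1.   0.5 -1. ] gw 38.3
```

arm_command([
  {"dx": 0.04,"dy": 0.001,"dz": 0.002,"wx": 0,"wy": 0,"wz": -0.4,"gripper": 0.5},
  {"dx": 0.066,"dy": 0.001,"dz": 0.002,"wx": 0,"wy": 0,"wz": -0.4,"gripper": 0.5},
  {"dx": 0.066,"dy": 0.001,"dz": 0.002,"wx": 0,"wy": 0,"wz": -0.4,"gripper": 0.5},
  {"dx": 0.066,"dy": 0.001,"dz": 0.002,"wx": 0,"wy": 0,"wz": -0.4,"gripper": 0.5},
  {"dx": 0.066,"dy": 0.001,"dz": 0.002,"wx": 0,"wy": 0,"wz": -0.4,"gripper": 0.5},
  {"dx": 0.066,"dy": 0.001,"dz": 0.002,"wx": 0,"wy": 0,"wz": -0.4,"gripper": 0.5},
  {"dx": 0.066,"dy": 0.001,"dz": 0.002,"wx": 0,"wy": 0,"wz": -0.4,"gripper": 0.5},
  {"dx": 0.066,"dy": 0.001,"dz": 0.002,"wx": 0,"wy": 0,"wz": -0.4,"gripper": 0.5},
])

```text
clock: 24.25
position: [585.5, -201.5, 85.9]
ee_rot: [-0.488, 0.513, 0.486, 0.513]
contact_force: [0.0, 0.5, -1.5]
gripper_width: 38.2
```

Run:
```python
from h import *
shot('w13')
plan(W(-1,-58,49),JX)
```

```text
d [ 0.0367 -0.      0.0012] w [-0.13 -0.16  0.04] | pos [ 585.4 -201.6   85.7] t 24.3 F [ 0.4  0.3 -1.7] gw 38.2
```

View pics/w13.png

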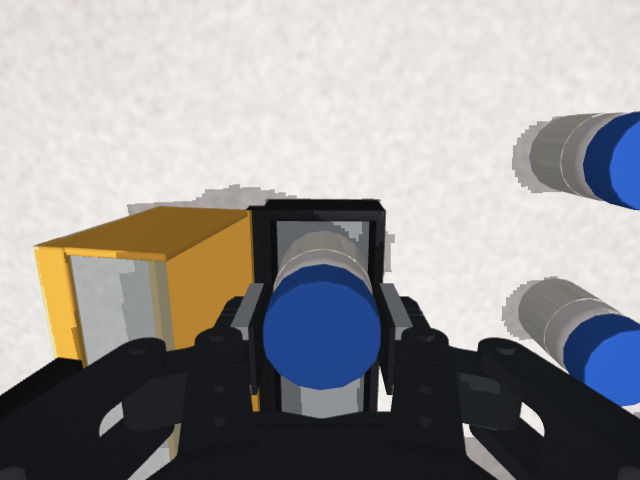

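arm_command([
  {"dx": 0.015,"dy": 0.001,"dz": 0.001,"wx": 0,"wy": 0,"wz": 0,"gripper": 0.5},
  {"dx": 0.028,"dy": 0.001,"dz": 0.001,"wx": 0,"wy": 0,"wz": 0,"gripper": 0.5},
  {"dx": 0.037,"dy": 0.001,"dz": 0.001,"wx": 0,"wy": 0,"wz": 0,"gripper": 0.5},
  {"dx": 0.037,"dy": 0.001,"dz": 0.001,"wx": 0,"wy": 0,"wz": 0,"gripper": 0.5},
  {"dx": 0.037,"dy": 0.001,"dz": 0.001,"wx": 0,"wy": 0,"wz": 0,"gripper": 0.5},
  {"dx": 0.037,"dy": 0.001,"dz": 0.001,"wx": 0,"wy": 0,"wz": 0,"gripper": -0.17},
  {"dx": 0.037,"dy": 0.001,"dz": 0.001,"wx": 0,"wy": 0,"wz": 0,"gripper": -0.17},
  {"dx": 0.037,"dy": 0.001,"dz": 0.001,"wx": 0,"wy": 0,"wz": 0,"gripper": -0.17},
])

```text
clock: 25.1
position: [584.6, -200.7, 48.8]
ee_rot: [-0.488, 0.513, 0.486, 0.513]
contact_force: [0.1, 0.8, 0.2]
gripper_width: 50.1
```

arm_command([
  {"dx": -0.03,"dy": 0,"dz": 0,"wx": 0,"wy": 0,"wz": 0,"gripper": -0.17},
  {"dx": -0.07,"dy": 0,"dz": 0,"wx": 0,"wy": 0,"wz": 0,"gripper": -0.17},
  {"dx": -0.09,"dy": 0,"dz": 0,"wx": 0,"wy": 0,"wz": 0,"gripper": -0.17},
  {"dx": -0.09,"dy": 0.03,"dz": 0.01,"wx": 0,"wy": 0,"wz": 0,"gripper": -0.4},
  {"dx": -0.09,"dy": 0.08,"dz": 0.03,"wx": 0,"wy": 0,"wz": 0,"gripper": -0.4},
  {"dx": -0.09,"dy": 0.125,"dz": 0.05,"wx": 0,"wy": 0,"wz": 0,"gripper": -0.4},
  {"dx": -0.09,"dy": 0.125,"dz": 0.05,"wx": 0,"wy": 0,"wz": 0,"gripper": -0.4},
  {"dx": -0.09,"dy": 0.125,"dz": 0.05,"wx": 0,"wy": 0,"wz": 0,"gripper": -0.4},
])

```text
clock: 25.9
position: [461.7, -143.5, 139.4]
ee_rot: [-0.488, 0.513, 0.486, 0.513]
contact_force: [0.7, 1.0, -0.4]
gripper_width: 59.8
```

Run:
```python
from h import *
shot('w14')
plan([451,-152,42],JX)
```

```text
d [ 0.0975  0.0121 -0.0085] w [-0.07 -0.17  0.22] | pos [ 463.2 -143.8  139.5] t 25.95 F [1.1 0.1 0.1] gw 59.7
```

View pics/w14.png

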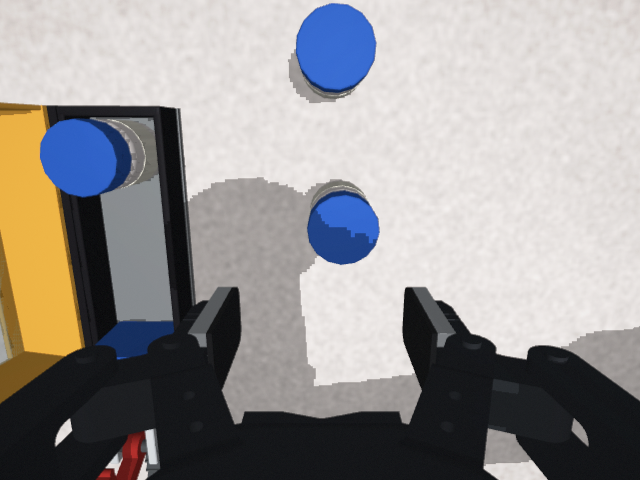

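Run:
```python
from h import *
d,c=load('w14')
for uv,z in [((343,228),66),((336,46),66),((78,157),71)]: p=ray(c,uv,z);print(p.round(1),L(p))
p=ray(c,(343,228),66); plan([p[0],p[1]+1,42],JX)
```

```text
[ 448.8 -155.9   66. ] [-139.8  -20.5   66. ]
[ 448.8 -247.2   66. ] [-135.1 -111.7   66. ]
[ 582.4 -201.    71. ] [ -4.1 -58.7  71. ]
d [ 0.0975  0.0142 -0.0115] w [-0.07 -0.17  0.22] | pos [ 463.2 -143.8  139.5] t 25.95 F [1.1 0.1 0.1] gw 59.7
```

arm_command([
  {"dx": 0.03,"dy": 0.014,"dz": -0.0115,"wx": 0,"wy": 0,"wz": 0.2,"gripper": -0.4},
  {"dx": 0.07,"dy": 0.014,"dz": -0.0115,"wx": 0,"wy": 0,"wz": 0.2,"gripper": -0.4},
  {"dx": 0.097,"dy": 0.014,"dz": -0.0115,"wx": 0,"wy": 0,"wz": 0.2,"gripper": -0.4},
  {"dx": 0.097,"dy": 0.014,"dz": -0.0115,"wx": 0,"wy": 0,"wz": 0.2,"gripper": -0.4},
  {"dx": 0.097,"dy": 0.014,"dz": -0.0115,"wx": 0,"wy": 0,"wz": 0.2,"gripper": 0.5},
  {"dx": 0.097,"dy": 0.014,"dz": -0.0115,"wx": 0,"wy": 0,"wz": 0.2,"gripper": 0.5},
  {"dx": 0.097,"dy": 0.014,"dz": -0.0115,"wx": 0,"wy": 0,"wz": 0.2,"gripper": 0.5},
  {"dx": 0.097,"dy": 0.014,"dz": -0.0115,"wx": 0,"wy": 0,"wz": 0.2,"gripper": 0.5},
])

```text
clock: 26.75
position: [450.0, -154.9, 43.6]
ee_rot: [-0.488, 0.513, 0.485, 0.513]
contact_force: [-0.3, 0.2, 1.2]
gripper_width: 38.6
```

Run:
```python
from h import *
plan(W(-1,-15,120),JX)
```

```text
d [-0.0759 -0.1379  0.0043] w [-0.07 -0.17  0.19] | pos [ 450.  -154.9   43.6] t 26.75 F [-0.3  0.2  1.2] gw 38.6
```

arm_command([
  {"dx": -0.04,"dy": 0,"dz": 0,"wx": 0,"wy": 0,"wz": 0,"gripper": 0.5},
  {"dx": -0.076,"dy": 0,"dz": 0.002,"wx": 0,"wy": 0,"wz": 0,"gripper": 0.5},
  {"dx": -0.076,"dy": -0.05,"dz": 0.004,"wx": 0,"wy": 0,"wz": 0,"gripper": 0.5},
  {"dx": -0.076,"dy": -0.1,"dz": 0.004,"wx": 0,"wy": 0,"wz": 0,"gripper": 0.5},
  {"dx": -0.076,"dy": -0.138,"dz": 0.004,"wx": 0,"wy": 0,"wz": 0,"gripper": 0.5},
  {"dx": -0.06,"dy": -0.138,"dz": 0.004,"wx": 0,"wy": 0,"wz": 0,"gripper": 0.5},
  {"dx": -0.045,"dy": -0.138,"dz": 0.004,"wx": 0,"wy": 0,"wz": 0,"gripper": 0.5},
  {"dx": -0.045,"dy": -0.138,"dz": 0.004,"wx": 0,"wy": 0,"wz": 0,"gripper": 0.5},
])

```text
clock: 27.55
position: [586.3, -157.6, 87.1]
ee_rot: [-0.487, 0.514, 0.487, 0.512]
contact_force: [0.5, -0.6, 0.3]
gripper_width: 38.3
```

Run:
```python
from h import *
shot('w15')
plan(W(-1,-15,49),JX)
```

```text
d [ 0.0395 -0.0005  0.0005] w [-0.06 -0.17  0.07] | pos [ 587.2 -157.9   88.5] t 27.6 F [-0.5  0.1 -0.6] gw 38.3
```

View pics/w15.png

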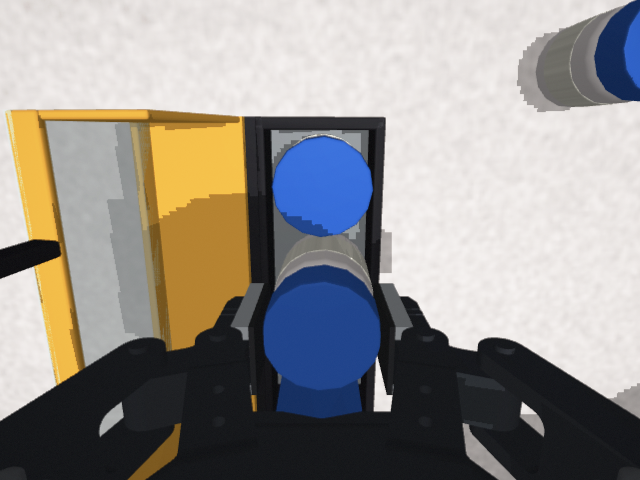

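arm_command([
  {"dx": 0.015,"dy": 0.001,"dz": 0.002,"wx": 0,"wy": 0,"wz": 0,"gripper": 0.5},
  {"dx": 0.028,"dy": 0.001,"dz": 0.002,"wx": 0,"wy": 0,"wz": 0,"gripper": 0.5},
  {"dx": 0.039,"dy": 0.001,"dz": 0.002,"wx": 0,"wy": 0,"wz": 0,"gripper": 0.5},
  {"dx": 0.039,"dy": 0.001,"dz": 0.002,"wx": 0,"wy": 0,"wz": 0,"gripper": 0.5},
  {"dx": 0.039,"dy": 0.001,"dz": 0.002,"wx": 0,"wy": 0,"wz": 0,"gripper": 0.5},
  {"dx": 0.039,"dy": 0.001,"dz": 0.002,"wx": 0,"wy": 0,"wz": 0,"gripper": -0.17},
  {"dx": 0.039,"dy": 0.001,"dz": 0.002,"wx": 0,"wy": 0,"wz": 0,"gripper": -0.17},
  {"dx": 0.039,"dy": 0.001,"dz": 0.002,"wx": 0,"wy": 0,"wz": 0,"gripper": -0.17},
])

```text
clock: 28.4
position: [586.7, -156.0, 50.0]
ee_rot: [-0.488, 0.513, 0.486, 0.513]
contact_force: [0.8, 0.3, -0.2]
gripper_width: 50.1
```

arm_command([
  {"dx": -0.03,"dy": 0,"dz": 0,"wx": 0,"wy": 0,"wz": 0,"gripper": -0.17},
  {"dx": -0.07,"dy": 0,"dz": 0,"wx": 0,"wy": 0,"wz": 0,"gripper": -0.17},
  {"dx": -0.09,"dy": 0,"dz": 0,"wx": 0,"wy": 0,"wz": 0,"gripper": -0.17},
  {"dx": -0.09,"dy": 0.03,"dz": -0.01,"wx": 0,"wy": 0,"wz": 0,"gripper": -0.4},
  {"dx": -0.09,"dy": 0.08,"dz": -0.04,"wx": 0,"wy": 0,"wz": 0,"gripper": -0.4},
  {"dx": -0.09,"dy": 0.13,"dz": -0.07,"wx": 0,"wy": 0,"wz": 0,"gripper": -0.4},
  {"dx": -0.09,"dy": 0.13,"dz": -0.08,"wx": 0,"wy": 0,"wz": 0,"gripper": -0.4},
  {"dx": -0.09,"dy": 0.13,"dz": -0.08,"wx": 0,"wy": 0,"wz": 0,"gripper": -0.4},
])

```text
clock: 29.2
position: [450.3, -230.2, 140.7]
ee_rot: [-0.488, 0.514, 0.485, 0.513]
contact_force: [0.4, -0.3, 0.4]
gripper_width: 60.1
```

Run:
```python
from h import *
shot('w16')
plan([449,-246,42],JX)
```

```text
d [ 0.0987  0.0024 -0.0161] w [-0.18 -0.19  0.21] | pos [ 451.9 -229.7  140.7] t 29.25 F [0.8 0.2 1. ] gw 59.9
```

View pics/w16.png

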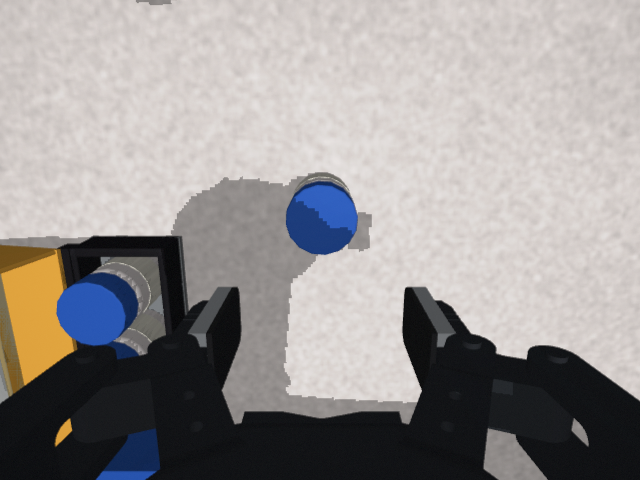

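Run:
```python
from h import *
d,c=load('w16')
p=ray(c,(322,218),66); print(p);plan([p[0]+.5,p[1]+1,42],JX)
```

```text
[ 448.51583233 -248.42531322   66.        ]
d [ 0.0988  0.0023 -0.0176] w [-0.18 -0.19  0.21] | pos [ 451.9 -229.7  140.7] t 29.25 F [0.8 0.2 1. ] gw 59.9
```

arm_command([
  {"dx": 0.03,"dy": 0.002,"dz": -0.0175,"wx": 0,"wy": 0,"wz": 0.2,"gripper": -0.4},
  {"dx": 0.07,"dy": 0.002,"dz": -0.0175,"wx": 0,"wy": 0,"wz": 0.2,"gripper": -0.4},
  {"dx": 0.098,"dy": 0.002,"dz": -0.0175,"wx": 0,"wy": 0,"wz": 0.2,"gripper": -0.4},
  {"dx": 0.098,"dy": 0.002,"dz": -0.0175,"wx": 0,"wy": 0,"wz": 0.2,"gripper": -0.4},
  {"dx": 0.098,"dy": 0.002,"dz": -0.0175,"wx": 0,"wy": 0,"wz": 0.2,"gripper": 0.5},
  {"dx": 0.098,"dy": 0.002,"dz": -0.0175,"wx": 0,"wy": 0,"wz": 0.2,"gripper": 0.5},
  {"dx": 0.098,"dy": 0.002,"dz": -0.0175,"wx": 0,"wy": 0,"wz": 0.2,"gripper": 0.5},
  {"dx": 0.098,"dy": 0.002,"dz": -0.0175,"wx": 0,"wy": 0,"wz": 0.2,"gripper": 0.5},
])

```text
clock: 30.05
position: [450.4, -247.5, 44.1]
ee_rot: [-0.488, 0.513, 0.485, 0.513]
contact_force: [-0.5, 0.5, 1.4]
gripper_width: 38.5
```

Run:
```python
from h import *
plan(W(-1,29,140),JX)
```

```text
d [-0.096  -0.1325  0.1407] w [-0.15 -0.22  0.19] | pos [ 450.4 -247.5   44.1] t 30.05 F [-0.5  0.5  1.4] gw 38.5
```

arm_command([
  {"dx": -0.05,"dy": 0,"dz": 0,"wx": 0,"wy": 0,"wz": 0,"gripper": 0.5},
  {"dx": -0.096,"dy": 0,"dz": 0.002,"wx": 0,"wy": 0,"wz": 0,"gripper": 0.5},
  {"dx": -0.096,"dy": -0.03,"dz": 0.035,"wx": 0,"wy": 0,"wz": 0,"gripper": 0.5},
  {"dx": -0.096,"dy": -0.065,"dz": 0.07,"wx": 0,"wy": 0,"wz": 0,"gripper": 0.5},
  {"dx": -0.096,"dy": -0.1,"dz": 0.105,"wx": 0,"wy": 0,"wz": 0,"gripper": 0.5},
  {"dx": -0.096,"dy": -0.1325,"dz": 0.141,"wx": 0,"wy": 0,"wz": 0,"gripper": 0.5},
  {"dx": -0.096,"dy": -0.1325,"dz": 0.141,"wx": 0,"wy": 0,"wz": 0,"gripper": 0.5},
  {"dx": -0.05,"dy": -0.1325,"dz": 0.141,"wx": 0,"wy": 0,"wz": 0,"gripper": 0.5},
])

```text
clock: 30.85
position: [596.5, -112.3, 100.2]
ee_rot: [-0.494, 0.508, 0.482, 0.516]
contact_force: [2.3, -0.2, -1.7]
gripper_width: 38.5
```

Run:
```python
from h import *
shot('w17')
plan(W(-1,29,49.5),JX)
```

```text
d [ 0.0385 -0.0028 -0.0011] w [-0.2  -0.12 -0.2 ] | pos [ 587.3 -112.3   88. ] t 30.9 F [-3.1 -0.6 -9. ] gw 38.2
```

View pics/w17.png

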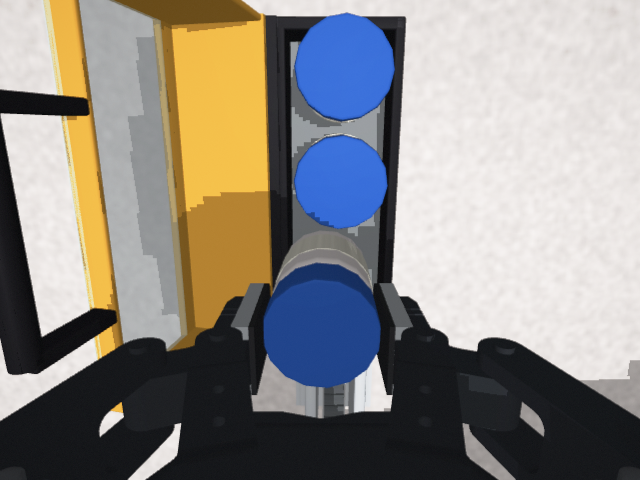

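arm_command([
  {"dx": 0.0,"dy": -0.002,"dz": -0.001,"wx": 0,"wy": 0,"wz": 0,"gripper": 0.5},
  {"dx": 0.0,"dy": -0.002,"dz": -0.001,"wx": 0,"wy": 0,"wz": 0,"gripper": 0.5},
  {"dx": 0.0,"dy": -0.002,"dz": -0.001,"wx": 0,"wy": 0,"wz": 0,"gripper": 0.5},
  {"dx": 0.0,"dy": -0.002,"dz": -0.001,"wx": 0,"wy": 0,"wz": 0,"gripper": 0.5},
  {"dx": 0.0,"dy": -0.002,"dz": -0.001,"wx": 0,"wy": 0,"wz": 0,"gripper": 0.5},
  {"dx": 0.0,"dy": -0.002,"dz": -0.001,"wx": 0,"wy": 0,"wz": 0,"gripper": 0.5},
  {"dx": 0.0,"dy": -0.002,"dz": -0.001,"wx": 0,"wy": 0,"wz": 0,"gripper": 0.5},
  {"dx": 0.0,"dy": -0.002,"dz": -0.001,"wx": 0,"wy": 0,"wz": 0,"gripper": 0.5},
])

```text
clock: 31.7
position: [589.3, -113.4, 88.1]
ee_rot: [-0.486, 0.515, 0.487, 0.512]
contact_force: [-0.4, -0.1, -1.4]
gripper_width: 38.3
```

Run:
```python
from h import *
plan(W(-1,29,49.5),JX)
```

```text
d [ 0.0386 -0.0008 -0.0001] w [-0.2  -0.12 -0.19] | pos [ 589.3 -113.4   88.1] t 31.7 F [-0.4 -0.1 -1.4] gw 38.3
```

arm_command([
  {"dx": 0.015,"dy": 0,"dz": 0,"wx": 0,"wy": 0,"wz": 0,"gripper": 0.5},
  {"dx": 0.028,"dy": 0,"dz": 0,"wx": 0,"wy": 0,"wz": 0,"gripper": 0.5},
  {"dx": 0.038,"dy": 0,"dz": 0,"wx": 0,"wy": 0,"wz": 0,"gripper": 0.5},
  {"dx": 0.038,"dy": 0,"dz": 0,"wx": 0,"wy": 0,"wz": 0,"gripper": 0.5},
  {"dx": 0.038,"dy": 0,"dz": 0,"wx": 0,"wy": 0,"wz": 0,"gripper": 0.5},
  {"dx": 0.038,"dy": 0,"dz": 0,"wx": 0,"wy": 0,"wz": 0,"gripper": -0.17},
  {"dx": 0.038,"dy": 0,"dz": 0,"wx": 0,"wy": 0,"wz": 0,"gripper": -0.17},
  {"dx": 0.038,"dy": 0,"dz": 0,"wx": 0,"wy": 0,"wz": 0,"gripper": -0.17},
])

```text
clock: 32.5
position: [589.5, -113.4, 50.4]
ee_rot: [-0.486, 0.515, 0.486, 0.512]
contact_force: [-0.0, -0.0, 0.1]
gripper_width: 49.7
```

arm_command([
  {"dx": -0.03,"dy": 0,"dz": 0,"wx": 0,"wy": 0,"wz": 0,"gripper": -0.17},
  {"dx": -0.07,"dy": 0,"dz": 0,"wx": 0,"wy": 0,"wz": 0,"gripper": -0.17},
  {"dx": -0.11,"dy": 0,"dz": 0,"wx": 0,"wy": 0,"wz": 0,"gripper": -0.17},
  {"dx": -0.15,"dy": 0,"dz": 0,"wx": 0,"wy": 0,"wz": 0,"gripper": -0.17},
  {"dx": -0.15,"dy": 0,"dz": 0,"wx": 0,"wy": 0,"wz": 0,"gripper": -0.4},
  {"dx": -0.15,"dy": 0,"dz": 0,"wx": 0,"wy": 0,"wz": 0,"gripper": -0.4},
  {"dx": -0.15,"dy": 0,"dz": 0,"wx": 0,"wy": 0,"wz": 0,"gripper": -0.4},
  {"dx": -0.15,"dy": 0,"dz": 0,"wx": 0,"wy": 0,"wz": 0,"gripper": -0.4},
])

```text
clock: 33.3
position: [589.0, -113.2, 198.8]
ee_rot: [-0.485, 0.515, 0.487, 0.511]
contact_force: [-0.8, 0.2, -1.0]
gripper_width: 59.7
```

Run:
```python
from h import *
shot('w18'); shot('s18','scene')
d,c=load('s18');cv2.imwrite('pics/s18z.png',cv2.resize(d['img'][210:350,190:390,::-1],None,fx=4,fy=4,interpolation=cv2.INTER_CUBIC))
plan(W(-44,159,120),JY)
```

```text
d [0.079  0.0424 0.1297] w [-90.2    0.13  -0.34] | pos [ 589.3 -113.2  199. ] t 33.4 F [-0.2 -0.5 -0.2] gw 59.4
```

View pics/w18.png

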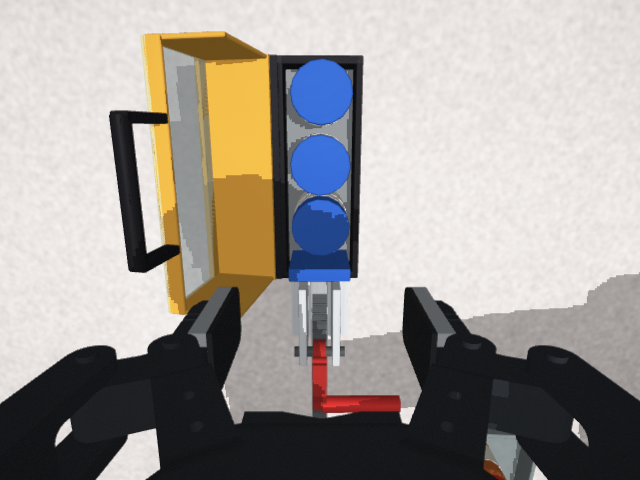

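View pics/s18z.png

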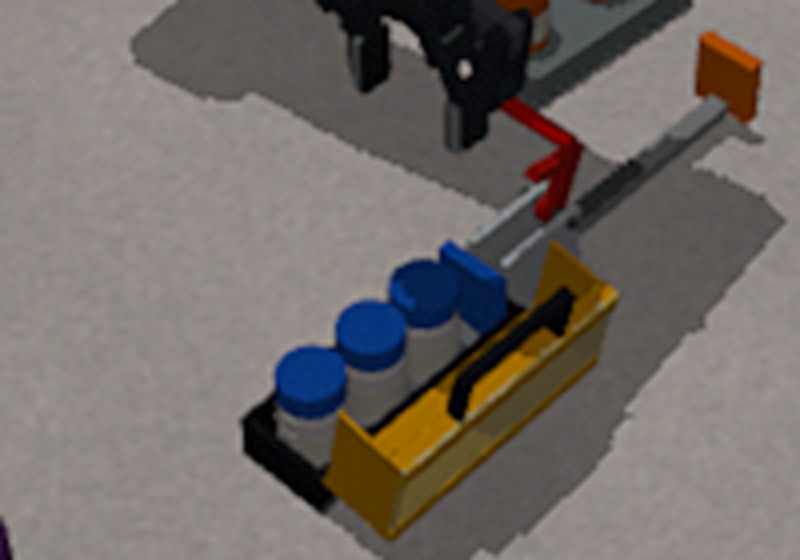

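arm_command([
  {"dx": 0.04,"dy": 0.043,"dz": 0.13,"wx": -90,"wy": 0,"wz": 0,"gripper": -0.4},
  {"dx": 0.04,"dy": 0.043,"dz": 0.13,"wx": -90,"wy": 0,"wz": 0,"gripper": -0.4},
  {"dx": 0.04,"dy": 0.043,"dz": 0.13,"wx": -90,"wy": 0,"wz": 0,"gripper": -0.4},
  {"dx": 0.04,"dy": 0.043,"dz": 0.13,"wx": -90,"wy": 0,"wz": 0,"gripper": -0.4},
  {"dx": 0.04,"dy": 0.043,"dz": 0.13,"wx": -90,"wy": 0,"wz": 0,"gripper": -0.4},
  {"dx": 0.04,"dy": 0.043,"dz": 0.13,"wx": -90,"wy": 0,"wz": 0,"gripper": -0.4},
  {"dx": 0.04,"dy": 0.043,"dz": 0.13,"wx": -90,"wy": 0,"wz": 0,"gripper": -0.4},
  {"dx": 0.04,"dy": 0.043,"dz": 0.13,"wx": -90,"wy": 0,"wz": 0,"gripper": -0.4},
])

```text
clock: 34.2
position: [553.0, 18.9, 158.3]
ee_rot: [-0.69, 0.148, 0.694, 0.146]
contact_force: [0.5, 0.6, -0.9]
gripper_width: 59.9
```

Run:
```python
from h import *
plan(W(-43,158.5,130),JY)
```

```text
d [ 0.0282  0.0001 -0.002 ] w [-21.08   0.31  -0.2 ] | pos [553.   18.9 158.3] t 34.2 F [ 0.5  0.6 -0.9] gw 59.9
```

arm_command([
  {"dx": 0.01,"dy": 0,"dz": -0.002,"wx": -8,"wy": 0,"wz": 0,"gripper": -0.4},
  {"dx": 0.02,"dy": 0,"dz": -0.002,"wx": -16,"wy": 0,"wz": 0,"gripper": -0.4},
  {"dx": 0.028,"dy": 0,"dz": -0.002,"wx": -21.1,"wy": 0.3,"wz": -0.2,"gripper": -0.4},
  {"dx": 0.028,"dy": 0,"dz": -0.002,"wx": -21.1,"wy": 0.3,"wz": -0.2,"gripper": -0.4},
  {"dx": 0.028,"dy": 0,"dz": -0.002,"wx": -21.1,"wy": 0.3,"wz": -0.2,"gripper": -0.4},
  {"dx": 0.028,"dy": 0,"dz": -0.002,"wx": -21.1,"wy": 0.3,"wz": -0.2,"gripper": -0.4},
  {"dx": 0.028,"dy": 0,"dz": -0.002,"wx": -21.1,"wy": 0.3,"wz": -0.2,"gripper": -0.4},
  {"dx": 0.028,"dy": 0,"dz": -0.002,"wx": -21.1,"wy": 0.3,"wz": -0.2,"gripper": -0.4},
])

```text
clock: 35.0
position: [554.9, 18.1, 130.6]
ee_rot: [0.707, -0.018, -0.707, -0.018]
contact_force: [0.3, 0.1, -1.1]
gripper_width: 59.4
```

Run:
```python
from h import *
shot('w19')
plan(W(-43,158.5,70.5),JY)
```

```text
d [0.06   0.0002 0.0002] w [ 0.   -0.02  0.01] | pos [554.8  18.1 130.5] t 35.05 F [ 0.2 -0.1  0.2] gw 59.6
```

View pics/w19.png

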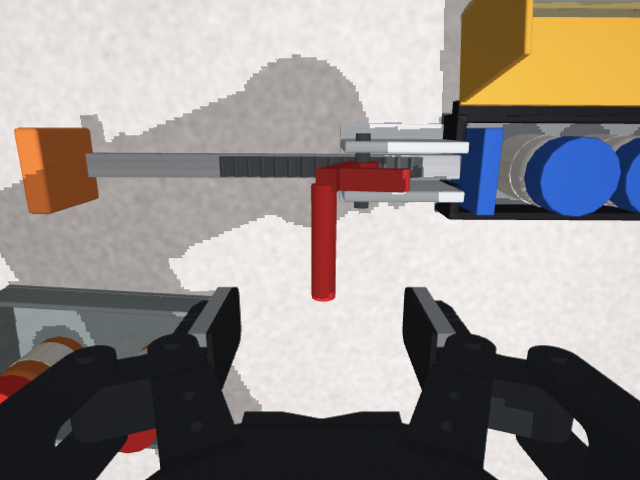

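arm_command([
  {"dx": 0.03,"dy": 0,"dz": 0,"wx": 0,"wy": 0,"wz": 0,"gripper": -0.4},
  {"dx": 0.06,"dy": 0,"dz": 0,"wx": 0,"wy": 0,"wz": 0,"gripper": -0.4},
  {"dx": 0.06,"dy": 0,"dz": 0,"wx": 0,"wy": 0,"wz": 0,"gripper": -0.4},
  {"dx": 0.06,"dy": 0,"dz": 0,"wx": 0,"wy": 0,"wz": 0,"gripper": 1},
  {"dx": 0.06,"dy": 0,"dz": 0,"wx": 0,"wy": 0,"wz": 0,"gripper": 1},
  {"dx": 0.06,"dy": 0,"dz": 0,"wx": 0,"wy": 0,"wz": 0,"gripper": 1},
  {"dx": 0.06,"dy": 0,"dz": 0,"wx": 0,"wy": 0,"wz": 0,"gripper": 1},
  {"dx": 0.06,"dy": 0,"dz": 0,"wx": 0,"wy": 0,"wz": 0,"gripper": 1},
])

```text
clock: 35.85
position: [555.7, 17.4, 72.2]
ee_rot: [0.708, -0.018, -0.706, -0.018]
contact_force: [-0.0, -3.9, 5.9]
gripper_width: 9.6
```

Run:
```python
from h import *
s=st();p=L(s['position']);print(p,s['contact_force'],s['gripper_width'])
h=np.array([137.,50]); r0=np.array([p[1],p[2]+18.7])-h; print(r0,np.hypot(*r0))
for a in np.radians([-10,-22,-35,-48,-60,-72,-84,-92]):
    C,S=np.cos(a),np.sin(a); r=np.array([C*r0[0]+S*r0[1], -S*r0[0]+C*r0[1]])
    print(np.degrees(a).round(),'dx',-(r-r0)[1].round(1),'dy',-(r-r0)[0].round(1),r.round(1))
```

```text
[-41.9 158.1  72.2] [-0.02512838 -3.92840456  5.92098282] 9.591609750854273
[21.1 40.9] 46.02195128414266
-10.0 dx -3.0 dy 7.4 [13.7 43.9]
-22.0 dx -4.9 dy 16.9 [ 4.2 45.8]
-35.0 dx -4.7 dy 27.3 [-6.2 45.6]
-48.0 dx -2.1 dy 37.4 [-16.3  43. ]
-60.0 dx 2.2 dy 46.0 [-24.9  38.7]
-72.0 dx 8.2 dy 53.5 [-32.4  32.7]
-84.0 dx 15.6 dy 59.6 [-38.5  25.3]
-92.0 dx 21.2 dy 62.7 [-41.6  19.7]
```

arm_command([
  {"dx": -0.0025,"dy": 0.0065,"dz": 0,"wx": 0,"wy": 0,"wz": 0,"gripper": 1},
  {"dx": -0.0043,"dy": 0.016,"dz": 0,"wx": 0,"wy": 0,"wz": 0,"gripper": 1},
  {"dx": -0.0038,"dy": 0.027,"dz": 0,"wx": 0,"wy": 0,"wz": 0,"gripper": 1},
  {"dx": -0.0005,"dy": 0.0375,"dz": 0,"wx": 0,"wy": 0,"wz": 0,"gripper": 1},
  {"dx": 0.0054,"dy": 0.0465,"dz": 0,"wx": 0,"wy": 0,"wz": 0,"gripper": 1},
  {"dx": 0.0134,"dy": 0.054,"dz": 0,"wx": 0,"wy": 0,"wz": 0,"gripper": 1},
  {"dx": 0.0175,"dy": 0.0565,"dz": 0,"wx": 0,"wy": 0,"wz": 0,"gripper": 1},
  {"dx": 0.0175,"dy": 0.0565,"dz": 0,"wx": 0,"wy": 0,"wz": 0,"gripper": 1},
])

```text
clock: 36.65
position: [553.2, -39.5, 54.3]
ee_rot: [0.708, -0.018, -0.706, -0.018]
contact_force: [3.0, -3.1, -4.7]
gripper_width: 9.8
```

Run:
```python
from h import *
s=st();p=L(s['position']);print(p,s['contact_force'],s['gripper_width'])
shot('w20')
```

```text
[-41.5 101.1  54.3] [ 3.04958842 -3.06552632 -4.66612145] 9.782908559389282
```

View pics/w20.png

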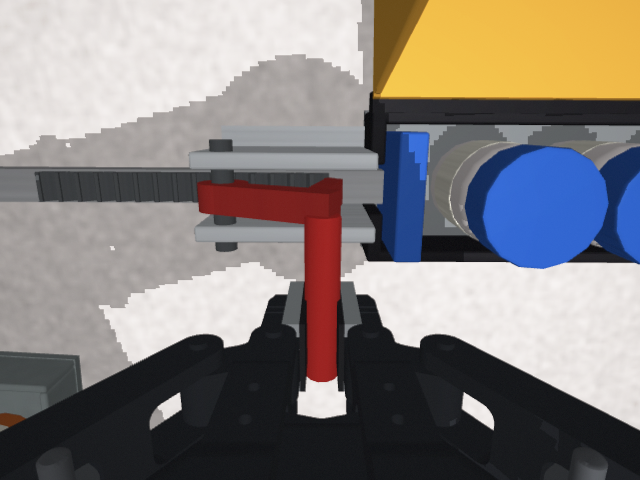

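arm_command([
  {"dx": 0,"dy": 0,"dz": 0,"wx": 0,"wy": 0,"wz": 0,"gripper": -0.3},
  {"dx": 0,"dy": 0,"dz": 0,"wx": 0,"wy": 0,"wz": 0,"gripper": -0.3},
  {"dx": 0,"dy": 0,"dz": 0,"wx": 0,"wy": 0,"wz": 0,"gripper": -0.3},
  {"dx": 0,"dy": 0,"dz": 0,"wx": 0,"wy": 0,"wz": 0,"gripper": -0.3},
  {"dx": -0.04,"dy": 0,"dz": 0,"wx": 0,"wy": 0,"wz": 0,"gripper": -0.3},
  {"dx": -0.08,"dy": 0,"dz": 0,"wx": 0,"wy": 0,"wz": 0,"gripper": -0.3},
  {"dx": -0.08,"dy": 0,"dz": 0,"wx": 0,"wy": 0,"wz": 0,"gripper": -0.3},
  {"dx": -0.08,"dy": 0,"dz": 0,"wx": 0,"wy": 0,"wz": 0,"gripper": -0.3},
])

```text
clock: 37.5
position: [553.3, -39.1, 135.3]
ee_rot: [0.709, -0.018, -0.705, -0.018]
contact_force: [0.4, 0.2, 0.3]
gripper_width: 55.7
```

Run:
```python
from h import *
d,c=shot('w21'); print(c[2][0,0])
plan(W(0,307,115),JY)
```

```text
407.9166129805811
d [ 0.0191 -0.2057 -0.0425] w [ 0.04 -0.16 -0.02] | pos [552.4 -39.3 134.1] t 37.55 F [ 0.5  0.4 -0.3] gw 55.7
```

View pics/w21.png

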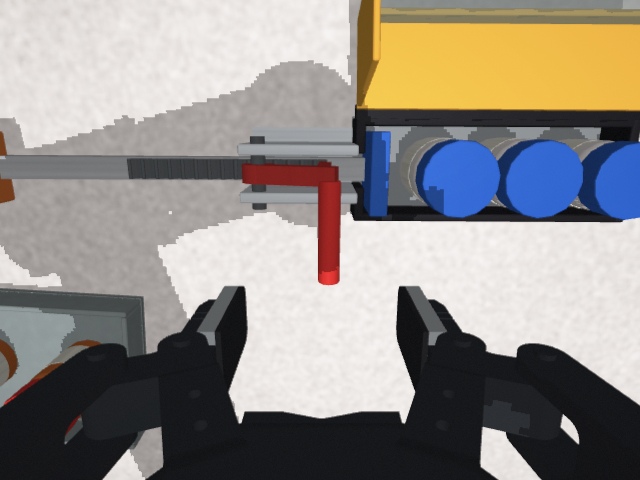

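arm_command([
  {"dx": 0.0,"dy": -0.05,"dz": -0.01,"wx": 0,"wy": 0,"wz": 0,"gripper": -0.4},
  {"dx": 0.01,"dy": -0.1,"dz": -0.02,"wx": 0,"wy": 0,"wz": 0,"gripper": -0.4},
  {"dx": 0.02,"dy": -0.15,"dz": -0.03,"wx": 0,"wy": 0,"wz": 0,"gripper": -0.4},
  {"dx": 0.03,"dy": -0.206,"dz": -0.0425,"wx": 0,"wy": 0,"wz": 0,"gripper": -0.4},
  {"dx": 0.03,"dy": -0.206,"dz": -0.0425,"wx": 0,"wy": 0,"wz": 0,"gripper": -0.4},
  {"dx": 0.03,"dy": -0.206,"dz": -0.0425,"wx": 0,"wy": 0,"wz": 0,"gripper": -0.4},
  {"dx": 0.03,"dy": -0.206,"dz": -0.0425,"wx": 0,"wy": 0,"wz": 0,"gripper": -0.4},
  {"dx": 0.03,"dy": -0.206,"dz": -0.0425,"wx": 0,"wy": 0,"wz": 0,"gripper": -0.4},
])

```text
clock: 38.35
position: [604.7, 162.8, 103.8]
ee_rot: [0.707, -0.019, -0.706, -0.018]
contact_force: [0.2, -0.4, 0.1]
gripper_width: 60.1
```

Run:
```python
from h import *
d,c=shot('w22')
plan(W(0,307,35),JY)
```

```text
d [ 0.0692 -0.0012 -0.0001] w [-0.06 -0.13 -0.04] | pos [604.8 162.8 104.2] t 38.4 F [-0.9 -0.   0.4] gw 59.6
```

View pics/w22.png

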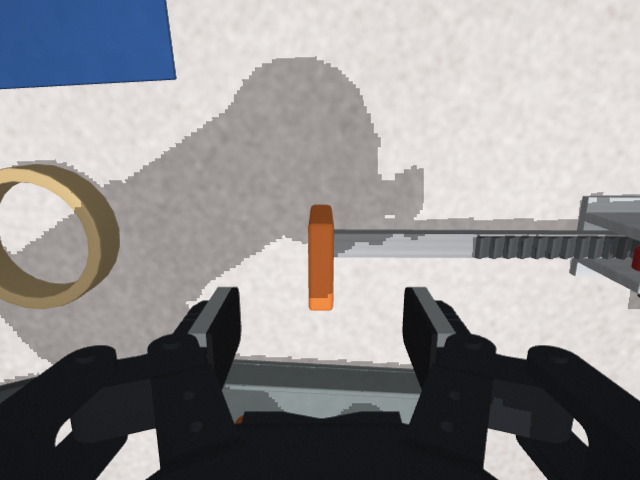

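arm_command([
  {"dx": 0.03,"dy": 0,"dz": 0,"wx": 0,"wy": 0,"wz": 0,"gripper": -0.4},
  {"dx": 0.06,"dy": 0,"dz": 0,"wx": 0,"wy": 0,"wz": 0,"gripper": -0.4},
  {"dx": 0.069,"dy": 0,"dz": 0,"wx": 0,"wy": 0,"wz": 0,"gripper": -0.4},
  {"dx": 0.069,"dy": 0,"dz": 0,"wx": 0,"wy": 0,"wz": 0,"gripper": 1},
  {"dx": 0.069,"dy": 0,"dz": 0,"wx": 0,"wy": 0,"wz": 0,"gripper": 1},
  {"dx": 0.069,"dy": 0,"dz": 0,"wx": 0,"wy": 0,"wz": 0,"gripper": 1},
  {"dx": 0.069,"dy": 0,"dz": 0,"wx": 0,"wy": 0,"wz": 0,"gripper": 1},
  {"dx": 0.069,"dy": 0,"dz": 0,"wx": 0,"wy": 0,"wz": 0,"gripper": 1},
])

```text
clock: 39.2
position: [606.1, 163.1, 37.0]
ee_rot: [0.709, -0.018, -0.705, -0.018]
contact_force: [0.2, -0.3, 6.2]
gripper_width: 11.0
```

arm_command([
  {"dx": 0,"dy": 0.004,"dz": 0,"wx": 0,"wy": 0,"wz": 0,"gripper": 1},
  {"dx": 0,"dy": 0.008,"dz": 0,"wx": 0,"wy": 0,"wz": 0,"gripper": 1},
  {"dx": 0,"dy": 0.011,"dz": 0,"wx": 0,"wy": 0,"wz": 0,"gripper": 1},
  {"dx": 0,"dy": 0.014,"dz": 0,"wx": 0,"wy": 0,"wz": 0,"gripper": 1},
  {"dx": 0,"dy": 0.017,"dz": 0,"wx": 0,"wy": 0,"wz": 0,"gripper": 1},
  {"dx": 0,"dy": 0.02,"dz": 0,"wx": 0,"wy": 0,"wz": 0,"gripper": 1},
  {"dx": 0,"dy": 0.02,"dz": 0,"wx": 0,"wy": 0,"wz": 0,"gripper": 1},
  {"dx": 0,"dy": 0.02,"dz": 0,"wx": 0,"wy": 0,"wz": 0,"gripper": 1},
])

```text
clock: 40.0
position: [605.0, 142.7, 37.1]
ee_rot: [0.709, -0.018, -0.705, -0.018]
contact_force: [-1.1, 1.9, 2.9]
gripper_width: 11.4
```

Run:
```python
from h import *
s=st();p=L(s['position']);print(p,s['contact_force'],s['gripper_width'])
d,c=shot('s23','scene');cv2.imwrite('pics/s23z.png',cv2.resize(d['img'][210:350,190:390,::-1],None,fx=4,fy=4,interpolation=cv2.INTER_CUBIC))
```

```text
[  0.9 285.8  37.1] [-1.06073653  1.93395136  2.91774307] 11.3749585955271
```

View pics/s23z.png

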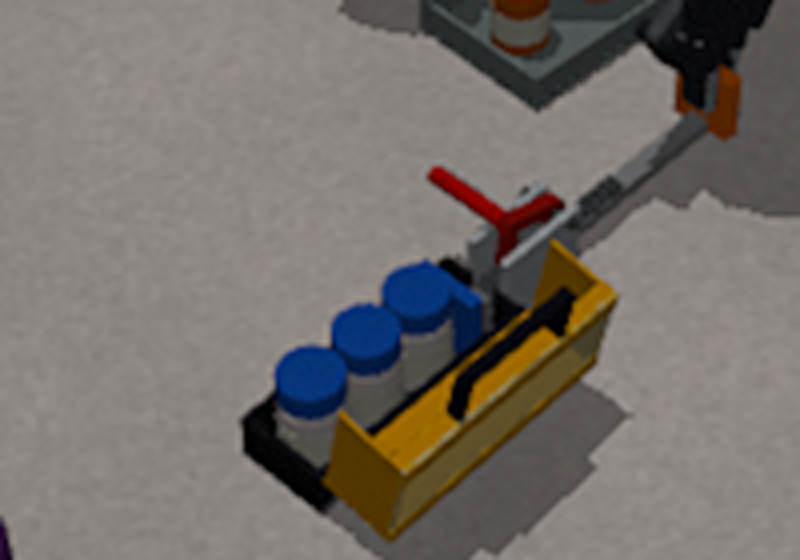

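arm_command([
  {"dx": 0,"dy": 0.001,"dz": 0,"wx": 0,"wy": 0,"wz": 0,"gripper": 1},
  {"dx": 0,"dy": 0.002,"dz": 0,"wx": 0,"wy": 0,"wz": 0,"gripper": 1},
  {"dx": 0,"dy": 0.003,"dz": 0,"wx": 0,"wy": 0,"wz": 0,"gripper": 1},
  {"dx": 0,"dy": 0.004,"dz": 0,"wx": 0,"wy": 0,"wz": 0,"gripper": 1},
  {"dx": 0,"dy": 0.005,"dz": 0,"wx": 0,"wy": 0,"wz": 0,"gripper": 1},
  {"dx": 0,"dy": 0.005,"dz": 0,"wx": 0,"wy": 0,"wz": 0,"gripper": 1},
  {"dx": 0,"dy": 0.005,"dz": 0,"wx": 0,"wy": 0,"wz": 0,"gripper": 1},
  {"dx": 0,"dy": 0.005,"dz": 0,"wx": 0,"wy": 0,"wz": 0,"gripper": 1},
])

```text
clock: 40.85
position: [604.8, 138.5, 37.1]
ee_rot: [0.709, -0.018, -0.705, -0.019]
contact_force: [-2.0, 5.4, 2.3]
gripper_width: 11.0
```

Run:
```python
from h import *
s=st();p=L(s['position']);print(p,s['contact_force'],s['gripper_width'])
```

```text
[  0.9 281.5  37.1] [-1.99700114  5.35010598  2.30858465] 11.012337987474766
```

arm_command([
  {"dx": 0,"dy": 0.001,"dz": 0,"wx": 0,"wy": 0,"wz": 0,"gripper": 1},
  {"dx": 0,"dy": 0.002,"dz": 0,"wx": 0,"wy": 0,"wz": 0,"gripper": 1},
  {"dx": 0,"dy": 0.003,"dz": 0,"wx": 0,"wy": 0,"wz": 0,"gripper": 1},
  {"dx": 0,"dy": 0.004,"dz": 0,"wx": 0,"wy": 0,"wz": 0,"gripper": 1},
  {"dx": 0,"dy": 0.004,"dz": 0,"wx": 0,"wy": 0,"wz": 0,"gripper": 1},
  {"dx": 0,"dy": 0.004,"dz": 0,"wx": 0,"wy": 0,"wz": 0,"gripper": 1},
  {"dx": 0,"dy": 0.004,"dz": 0,"wx": 0,"wy": 0,"wz": 0,"gripper": 1},
  {"dx": 0,"dy": 0.004,"dz": 0,"wx": 0,"wy": 0,"wz": 0,"gripper": 1},
])

```text
clock: 41.65
position: [604.9, 138.3, 37.2]
ee_rot: [0.71, -0.016, -0.704, -0.02]
contact_force: [-4.3, 15.6, 1.5]
gripper_width: 11.0
```

Run:
```python
from h import *
s=st();p=L(s['position']);print(p,s['contact_force'],s['gripper_width'])
shot('w24')
```

```text
[  1.1 281.3  37.2] [-4.29815562 15.56100231  1.48401607] 10.999824768846386
```

View pics/w24.png

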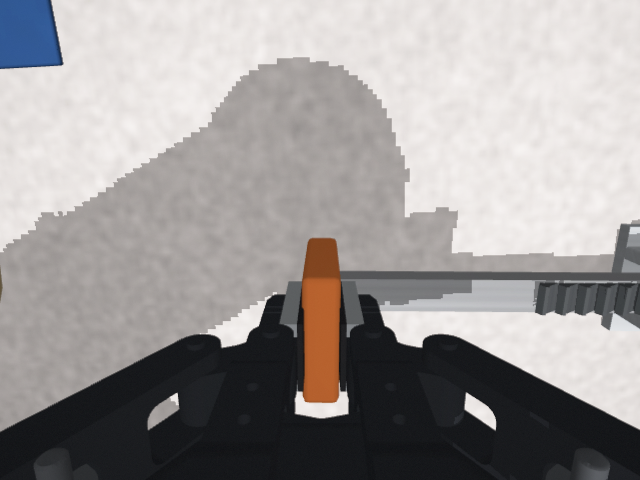

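arm_command([
  {"dx": 0,"dy": 0.001,"dz": 0,"wx": 0,"wy": 0,"wz": 0,"gripper": 1},
  {"dx": 0,"dy": 0.001,"dz": 0,"wx": 0,"wy": 0,"wz": 0,"gripper": -0.4},
  {"dx": 0,"dy": 0.001,"dz": 0,"wx": 0,"wy": 0,"wz": 0,"gripper": -0.4},
  {"dx": 0,"dy": 0.001,"dz": 0,"wx": 0,"wy": 0,"wz": 0,"gripper": -0.4},
  {"dx": 0,"dy": 0.001,"dz": 0,"wx": 0,"wy": 0,"wz": 0,"gripper": -0.4},
  {"dx": -0.05,"dy": 0.001,"dz": 0,"wx": 0,"wy": 0,"wz": 0,"gripper": -0.4},
  {"dx": -0.1,"dy": 0.001,"dz": 0,"wx": 0,"wy": 0,"wz": 0,"gripper": -0.4},
  {"dx": -0.15,"dy": 0.001,"dz": 0,"wx": 0,"wy": 0,"wz": 0,"gripper": -0.4},
])

```text
clock: 42.5
position: [603.4, 135.8, 188.6]
ee_rot: [0.709, -0.016, -0.705, -0.02]
contact_force: [2.1, 0.6, -0.2]
gripper_width: 59.9
```

Run:
```python
from h import *
plan(W(30,60,275),JY)
```

```text
d [-0.0872  0.2184 -0.0308] w [-0.02 -0.37  0.26] | pos [603.4 135.8 188.6] t 42.5 F [ 2.1  0.6 -0.2] gw 59.9
```

arm_command([
  {"dx": -0.087,"dy": 0.218,"dz": -0.031,"wx": 0,"wy": 0,"wz": 0,"gripper": -0.4},
  {"dx": -0.087,"dy": 0.218,"dz": -0.031,"wx": 0,"wy": 0,"wz": 0,"gripper": -0.4},
  {"dx": -0.087,"dy": 0.218,"dz": -0.031,"wx": 0,"wy": 0,"wz": 0,"gripper": -0.4},
  {"dx": -0.087,"dy": 0.218,"dz": -0.031,"wx": 0,"wy": 0,"wz": 0,"gripper": -0.4},
  {"dx": -0.087,"dy": 0.218,"dz": -0.031,"wx": 0,"wy": 0,"wz": 0,"gripper": -0.4},
  {"dx": -0.087,"dy": 0.218,"dz": -0.031,"wx": 0,"wy": 0,"wz": 0,"gripper": -0.4},
  {"dx": -0.087,"dy": 0.218,"dz": -0.031,"wx": 0,"wy": 0,"wz": 0,"gripper": -0.4},
  {"dx": -0.087,"dy": 0.218,"dz": -0.031,"wx": 0,"wy": 0,"wz": 0,"gripper": -0.4},
])

```text
clock: 43.3
position: [622.1, -83.2, 273.9]
ee_rot: [0.709, -0.016, -0.705, -0.019]
contact_force: [1.0, 0.3, -0.8]
gripper_width: 59.6
```

Run:
```python
from h import *
shot('w25')
```

```text
(no output)
```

View pics/w25.png

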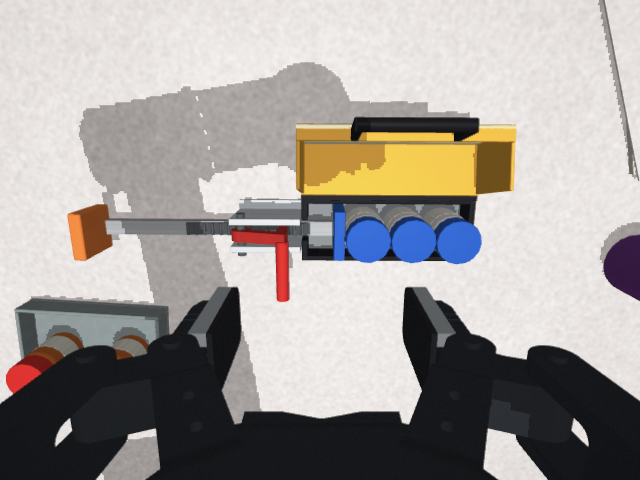

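Run:
```python
from h import *
d,c=load('w25'); im=d['img'][:,:,::-1]
cv2.imwrite('pics/w25z.png',cv2.resize(im[180:310,60:330],None,fx=2.9,fy=2.9,interpolation=cv2.INTER_CUBIC))
cv2.imwrite('pics/w25y.png',cv2.resize(im[100:280,280:530],None,fx=3,fy=3,interpolation=cv2.INTER_CUBIC))
```

```text
(no output)
```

View pics/w25z.png

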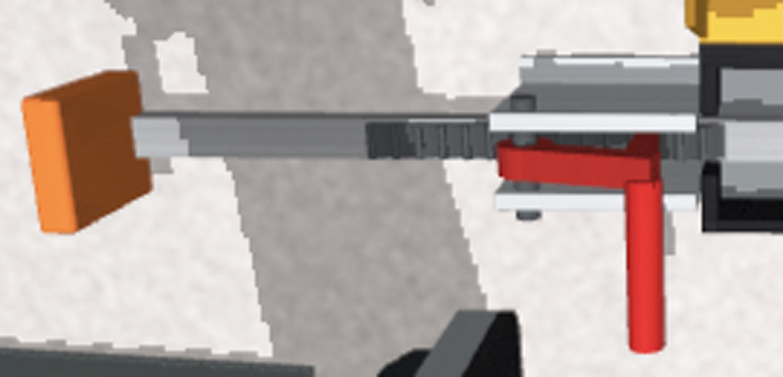

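View pics/w25y.png

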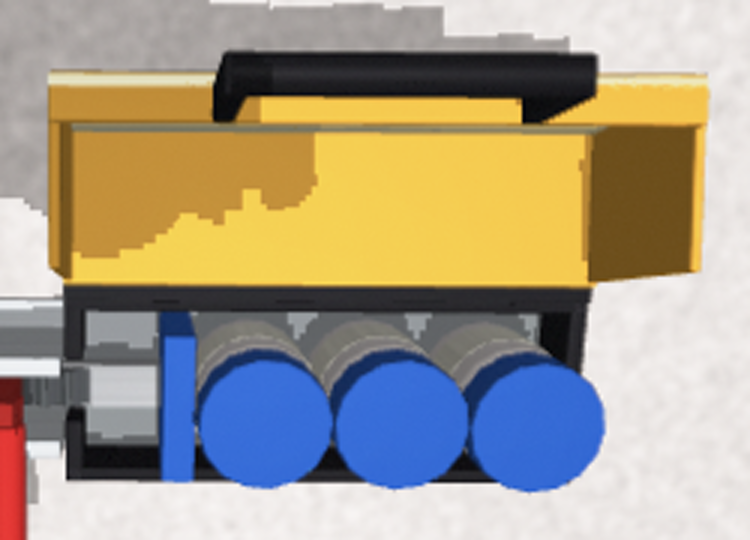

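Run:
```python
from h import *
d,c=load('w25')
print('tab',L(ray(c,(76.5,236.5),65)))
# handle rays in cassette coordinates: x vs z
for n,uvs in [('w1',[(310+240/3,90+70/3),(310+615/3,90+70/3)]),('w25',[(280+228/3,100+74/3),(280+597/3,100+74/3)])]:
    d,c=load(n)
    for uv in uvs:
        print(n,[L(ray(c,uv,z)) for z in (115,125,135)])
for n,uvs in [('w18',[(122,115),(137,268)])]:
    d,c=load(n)
    for uv in uvs: print(n,[L(ray(c,uv,z)) for z in (115,125,135)])
d,c=load('w16');
for th in (1.6,1.7,1.8,1.85): print(th,35-109*np.cos(th)+43*np.sin(th),33+109*np.sin(th)+43*np.cos(th))
```

```text
tab [  0.3 279.3  65. ]
w1 [array([ 97.1,  35. , 115. ]), array([ 96.8,  36.7, 125. ]), array([ 96.5,  38.3, 135. ])]
w1 [array([ 96.9, -52.2, 115. ]), array([ 96.6, -47.7, 125. ]), array([ 96.3, -43.1, 135. ])]
w25 [array([ 96.4,  36.1, 115. ]), array([ 96.3,  36.8, 125. ]), array([ 96.2,  37.6, 135. ])]
w25 [array([ 96.6, -51.5, 115. ]), array([ 96.5, -47.8, 125. ]), array([ 96.4, -44.1, 135. ])]
w18 [array([102.5, -43.1, 115. ]), array([ 97.9, -42.8, 125. ]), array([ 93.3, -42.4, 135. ])]
w18 [array([104.6,  42.6, 115. ]), array([ 99.9,  39.1, 125. ]), array([ 95.2,  35.6, 135. ])]
1.6 81.1644128616252 140.69794327256864
1.7 91.68563672766834 135.55115108461152
1.8 101.64047644930889 129.3797016939205
1.85 106.37417063180982 125.92861651085363
```

Run:
```python
from h import *
plan(W(124,-3.5,200),JY)
```

```text
d [ 0.074   0.0653 -0.0939] w [ 0.05 -0.27  0.26] | pos [622.2 -82.9 273.9] t 43.35 F [ 0.5  0.8 -0.8] gw 59.8
```

arm_command([
  {"dx": 0.0,"dy": 0.03,"dz": -0.05,"wx": 0,"wy": 0,"wz": 0,"gripper": 1},
  {"dx": 0.0,"dy": 0.065,"dz": -0.094,"wx": 0,"wy": 0,"wz": 0,"gripper": 1},
  {"dx": 0.04,"dy": 0.065,"dz": -0.094,"wx": 0,"wy": 0,"wz": 0,"gripper": 1},
  {"dx": 0.074,"dy": 0.065,"dz": -0.094,"wx": 0,"wy": 0,"wz": 0,"gripper": 1},
  {"dx": 0.074,"dy": 0.065,"dz": -0.094,"wx": 0,"wy": 0,"wz": 0,"gripper": 1},
  {"dx": 0.074,"dy": 0.065,"dz": -0.094,"wx": 0,"wy": 0,"wz": 0,"gripper": 1},
  {"dx": 0.074,"dy": 0.065,"dz": -0.094,"wx": 0,"wy": 0,"wz": 0,"gripper": 1},
  {"dx": 0.074,"dy": 0.065,"dz": -0.094,"wx": 0,"wy": 0,"wz": 0,"gripper": 1},
])

```text
clock: 44.15
position: [714.3, -151.6, 203.3]
ee_rot: [0.71, -0.016, -0.703, -0.019]
contact_force: [0.6, 0.2, 0.7]
gripper_width: 0.2
```

Run:
```python
from h import *
shot('w26'); plan(W(124,-3.5,114),JY)
```

```text
d [0.0889 0.0012 0.0017] w [ 0.1  -0.52  0.26] | pos [ 714.  -151.7  202.9] t 44.2 F [ 0.5  0.1 -0.8] gw 0.0
```

View pics/w26.png

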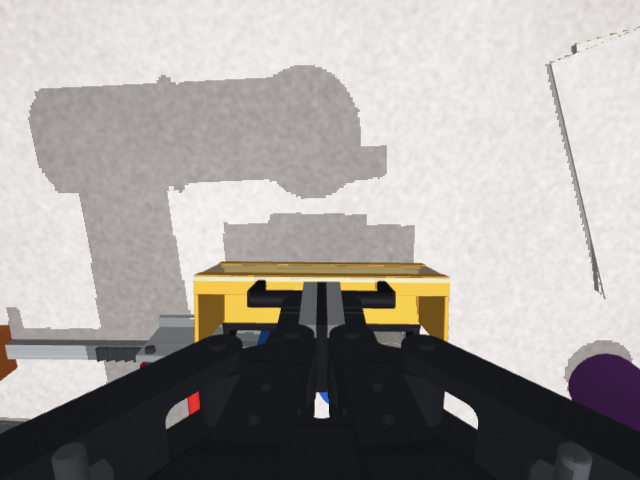

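Run:
```python
from h import *
d,c=load('w26')
for z in (125,131,137): print(L(ray(c,(322,290),z)),L(ray(c,(322,303),z)))
print(proj(c,[W(124,-3.5,114),W(113,-3.5,114),W(97,-3.5,131)]))
```

```text
[ 99.1  -3.7 125. ] [ 91.   -3.7 125. ]
[101.5  -3.7 131. ] [ 93.6  -3.7 131. ]
[103.9  -3.7 137. ] [ 96.3  -3.7 137. ]
[[321.87169198 243.49933841]
 [321.80372898 261.27016294]
 [321.65166726 297.47992928]]
```

arm_command([
  {"dx": 0.03,"dy": 0.001,"dz": -0.001,"wx": 0,"wy": 0,"wz": 0,"gripper": 1},
  {"dx": 0.06,"dy": 0.001,"dz": -0.001,"wx": 0,"wy": 0,"wz": 0,"gripper": 1},
  {"dx": 0.08,"dy": 0.001,"dz": -0.001,"wx": 0,"wy": 0,"wz": 0,"gripper": 1},
  {"dx": 0.088,"dy": 0.001,"dz": -0.001,"wx": 0,"wy": -0.5,"wz": 0,"gripper": 1},
  {"dx": 0.088,"dy": 0.001,"dz": -0.001,"wx": 0,"wy": -0.5,"wz": 0,"gripper": 1},
  {"dx": 0.088,"dy": 0.001,"dz": -0.001,"wx": 0,"wy": -0.5,"wz": 0,"gripper": 1},
  {"dx": 0.088,"dy": 0.001,"dz": -0.001,"wx": 0,"wy": -0.5,"wz": 0,"gripper": 1},
  {"dx": 0.088,"dy": 0.001,"dz": -0.001,"wx": 0,"wy": -0.5,"wz": 0,"gripper": 1},
])

```text
clock: 45.0
position: [716.5, -152.5, 116.5]
ee_rot: [0.708, -0.016, -0.706, -0.019]
contact_force: [0.3, 0.2, 0.2]
gripper_width: -0.1
```

Run:
```python
from h import *
s=st();print(L(s['position']),s['contact_force']); 
for ps in (110,100,90,80,70,62):
    a=np.radians(ps); hx,hz=35-117*np.cos(a),33+117*np.sin(a); print(ps,'handle',round(hx),round(hz),'tcp x',round(hx+16))
plan(W(70,-3.5,124),JY)
plan(W(0,-3.5,124),JY)
```

```text
[127.3  -3.4 116.5] [0.25097135 0.19592997 0.19166836]
110 handle 75 143 tcp x 91
100 handle 55 148 tcp x 71
90 handle 35 150 tcp x 51
80 handle 15 148 tcp x 31
70 handle -5 143 tcp x 11
62 handle -20 136 tcp x -4
d [-0.0077 -0.      0.0573] w [ 0.1  -0.17  0.25] | pos [ 716.5 -152.5  116.5] t 45.0 F [0.3 0.2 0.2] gw -0.1
d [-0.0079 -0.0002  0.1273] w [ 0.1  -0.17  0.25] | pos [ 716.5 -152.5  116.5] t 45.0 F [0.3 0.2 0.2] gw -0.1
```

arm_command([
  {"dx": -0.002,"dy": 0,"dz": 0.013,"wx": 0,"wy": 0,"wz": 0,"gripper": 1},
  {"dx": -0.005,"dy": 0,"dz": 0.027,"wx": 0,"wy": 0,"wz": 0,"gripper": 1},
  {"dx": -0.009,"dy": 0,"dz": 0.041,"wx": 0,"wy": 0,"wz": 0,"gripper": 1},
  {"dx": -0.013,"dy": 0,"dz": 0.055,"wx": 0,"wy": 0,"wz": 0,"gripper": 1},
  {"dx": -0.014,"dy": 0,"dz": 0.069,"wx": 0,"wy": 0,"wz": 0,"gripper": 1},
  {"dx": -0.014,"dy": 0,"dz": 0.083,"wx": 0,"wy": 0,"wz": 0,"gripper": 1},
  {"dx": -0.014,"dy": 0,"dz": 0.097,"wx": 0,"wy": 0,"wz": 0,"gripper": 1},
  {"dx": -0.014,"dy": 0,"dz": 0.11,"wx": 0,"wy": 0,"wz": 0,"gripper": 1},
])

```text
clock: 45.8
position: [607.2, -147.1, 131.4]
ee_rot: [0.709, -0.016, -0.704, -0.019]
contact_force: [2.2, -0.1, -1.4]
gripper_width: -0.1
```

Run:
```python
from h import *
s=st();print(L(s['position']),s['contact_force']); shot('w27')
d,c=shot('s27','scene');cv2.imwrite('pics/s27z.png',cv2.resize(d['img'][190:350,190:390,::-1],None,fx=3.7,fy=3.7,interpolation=cv2.INTER_CUBIC))
```

```text
[ 18.   -3.5 131.4] [ 2.21148847 -0.08611159 -1.35901919]
```

View pics/w27.png

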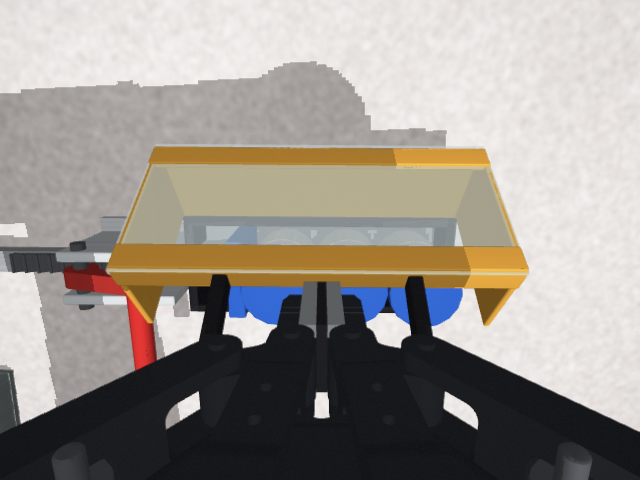

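View pics/s27z.png

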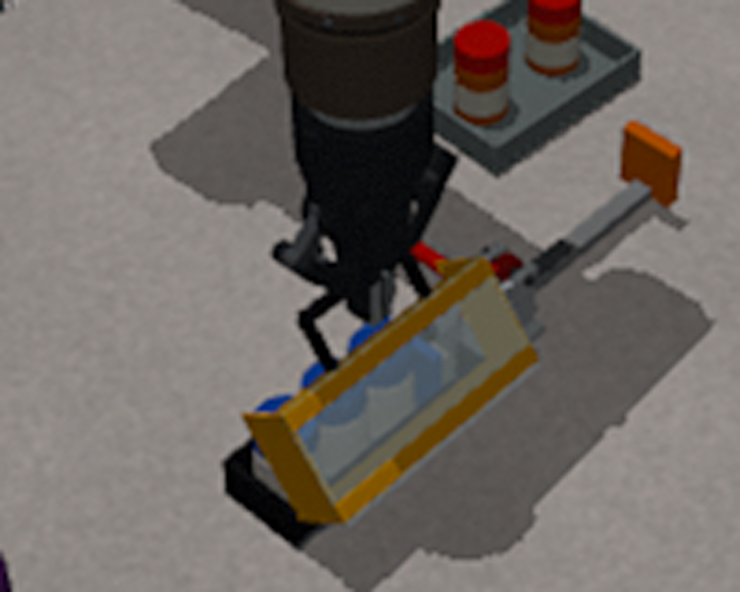

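arm_command([
  {"dx": -0.02,"dy": 0,"dz": -0.001,"wx": 0,"wy": 0,"wz": 0,"gripper": 1},
  {"dx": -0.045,"dy": 0,"dz": 0,"wx": 0,"wy": 0,"wz": 0,"gripper": 1},
  {"dx": -0.045,"dy": 0,"dz": 0.014,"wx": 0,"wy": 0,"wz": 0,"gripper": 1},
  {"dx": -0.045,"dy": 0,"dz": 0.028,"wx": 0,"wy": 0,"wz": 0,"gripper": 1},
  {"dx": -0.045,"dy": 0,"dz": 0.028,"wx": 0,"wy": 0,"wz": 0,"gripper": 1},
  {"dx": -0.03,"dy": 0,"dz": 0.028,"wx": 0,"wy": 0,"wz": 0,"gripper": 1},
  {"dx": -0.023,"dy": 0,"dz": 0.028,"wx": 0,"wy": 0,"wz": 0,"gripper": 1},
  {"dx": -0.023,"dy": 0,"dz": 0.028,"wx": 0,"wy": 0,"wz": 0,"gripper": 1},
])

```text
clock: 46.7
position: [577.6, -145.9, 152.9]
ee_rot: [0.707, -0.016, -0.706, -0.019]
contact_force: [-0.3, -0.1, 0.3]
gripper_width: 0.4
```

Run:
```python
from h import *
s=st();print(L(s['position']),s['contact_force']); shot('w28')
for t in [(-25,137),(-41,126),(-56,111),(-67,94.5),(-75,79)]: print(t); plan(W(t[0],-3.5,t[1]))
```

```text
[-11.7  -3.9 152.9] [-0.29439977 -0.06806332  0.3417714 ]
(-25, 137)
d [ 0.0166 -0.0003  0.0138] w [0. 0. 0.] | pos [ 578.1 -145.9  153.6] t 46.75 F [-0.5 -0.1  0.2] gw 0.1
(-41, 126)
d [ 0.0276 -0.0003  0.0298] w [0. 0. 0.] | pos [ 578.1 -145.9  153.6] t 46.75 F [-0.5 -0.1  0.2] gw 0.1
(-56, 111)
d [ 0.0425 -0.0003  0.0449] w [0. 0. 0.] | pos [ 578.1 -145.9  153.6] t 46.75 F [-0.5 -0.1  0.2] gw 0.1
(-67, 94.5)
d [ 0.059  -0.0003  0.0559] w [0. 0. 0.] | pos [ 578.1 -145.9  153.6] t 46.75 F [-0.5 -0.1  0.2] gw 0.1
(-75, 79)
d [ 0.0745 -0.0002  0.064 ] w [0. 0. 0.] | pos [ 578.1 -145.9  153.6] t 46.75 F [-0.5 -0.1  0.2] gw 0.1
```

View pics/w28.png

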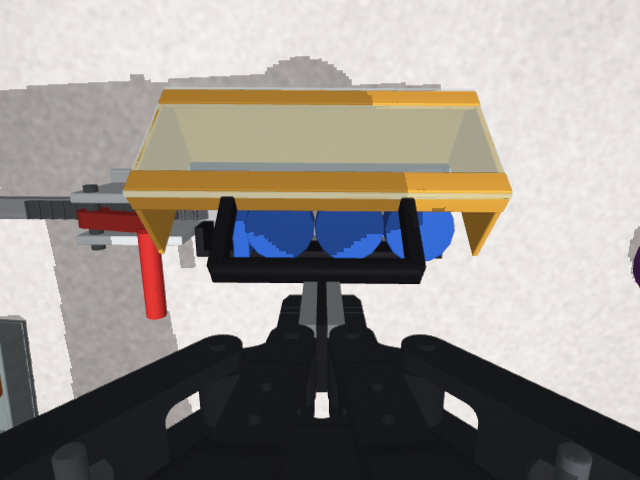

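Run:
```python
from h import *
d,c=load('w28')
for v in (258,270,282):
    print(v,[L(ray(c,(318,v),z)) for z in (140,145,150)])
for ps in (65,70,75,80,85):
    a=np.radians(ps); print(ps,proj(c,[W(35-117*np.cos(a),-3.5,33+117*np.sin(a))]),35-117*np.cos(a),33+117*np.sin(a))
```

```text
258 [array([  2.2,  -3.2, 140. ]), array([  3.9,  -3.3, 145. ]), array([  5.5,  -3.3, 150. ])]
270 [array([ -2.8,  -3.2, 140. ]), array([ -1. ,  -3.3, 145. ]), array([  0.7,  -3.3, 150. ])]
282 [array([ -8. ,  -3.2, 140. ]), array([ -6. ,  -3.3, 145. ]), array([ -4.1,  -3.4, 150. ])]
65 [[318.62384781 295.8702705 ]] -14.446336623661836 139.03801108328804
70 [[318.56126395 277.71175861]] -5.016356769103254 142.9440366319513
75 [[318.5159683  256.67775042]] 4.718171723005074 146.01332167582098
80 [[318.4908574  232.93926599]] 14.683163212969141 148.22250710242832
85 [[318.48844794 206.80882561]] 24.802778098523998 149.55477967673423
```

arm_command([
  {"dx": 0,"dy": 0,"dz": -0.0085,"wx": 0,"wy": 0,"wz": 0,"gripper": 1},
  {"dx": 0.003,"dy": 0,"dz": -0.0085,"wx": 0,"wy": 0,"wz": 0,"gripper": 1},
  {"dx": 0.0106,"dy": 0,"dz": 0.001,"wx": 0,"wy": 0,"wz": 0,"gripper": 1},
  {"dx": 0.0176,"dy": 0,"dz": 0.014,"wx": 0,"wy": 0,"wz": 0,"gripper": 1},
  {"dx": 0.0256,"dy": 0,"dz": 0.0255,"wx": 0,"wy": 0,"wz": 0,"gripper": 1},
  {"dx": 0.035,"dy": 0,"dz": 0.036,"wx": 0,"wy": 0,"wz": 0,"gripper": 1},
  {"dx": 0.0456,"dy": 0,"dz": 0.0457,"wx": 0,"wy": 0,"wz": 0,"gripper": 1},
  {"dx": 0.0456,"dy": 0,"dz": 0.0457,"wx": 0,"wy": 0,"wz": 0,"gripper": 1},
])

```text
clock: 47.55
position: [530.2, -143.5, 107.4]
ee_rot: [-0.707, 0.016, 0.707, 0.019]
contact_force: [-0.4, -0.6, -0.0]
gripper_width: 0.2
```

Run:
```python
from h import *
s=st();print(L(s['position']),s['contact_force']); shot('w29')
for t in [(-57,105),(-67,94),(-72,84),(-74,79)]: print(t); plan(W(t[0],-3.5,t[1]))
```

```text
[-59.2  -3.9 107.4] [-0.44474239 -0.60514354 -0.04564081]
(-57, 105)
d [ 0.003  -0.0004 -0.0001] w [0. 0. 0.] | pos [ 532.2 -143.6  108. ] t 47.6 F [0.2 0.2 0.8] gw -0.4
(-67, 94)
d [ 0.014  -0.0004  0.0099] w [0. 0. 0.] | pos [ 532.2 -143.6  108. ] t 47.6 F [0.2 0.2 0.8] gw -0.4
(-72, 84)
d [ 0.024  -0.0003  0.0149] w [0. 0. 0.] | pos [ 532.2 -143.6  108. ] t 47.6 F [0.2 0.2 0.8] gw -0.4
(-74, 79)
d [ 0.029  -0.0003  0.0169] w [0. 0. 0.] | pos [ 532.2 -143.6  108. ] t 47.6 F [0.2 0.2 0.8] gw -0.4
```

View pics/w29.png

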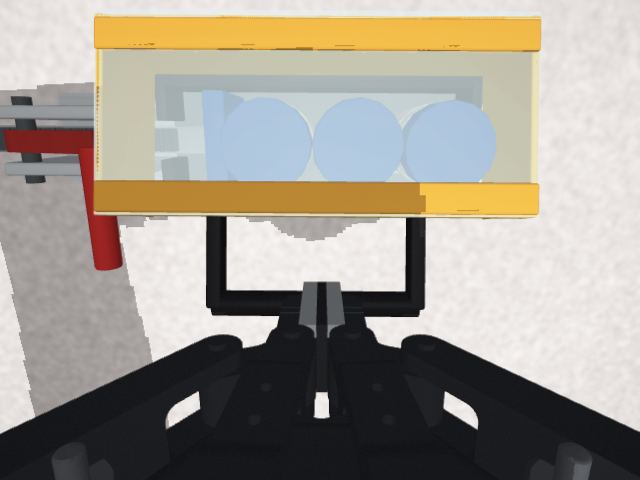

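arm_command([
  {"dx": 0.007,"dy": 0,"dz": 0.005,"wx": 0,"wy": 0,"wz": 0,"gripper": 1},
  {"dx": 0.014,"dy": 0,"dz": 0.009,"wx": 0,"wy": 0,"wz": 0,"gripper": 1},
  {"dx": 0.02,"dy": 0,"dz": 0.013,"wx": 0,"wy": 0,"wz": 0,"gripper": 1},
  {"dx": 0.025,"dy": 0,"dz": 0.015,"wx": 0,"wy": 0,"wz": 0,"gripper": 1},
  {"dx": 0.029,"dy": 0,"dz": 0.016,"wx": 0,"wy": 0,"wz": 0,"gripper": 1},
  {"dx": 0.031,"dy": 0,"dz": 0.016,"wx": 0,"wy": 0,"wz": 0,"gripper": 1},
  {"dx": 0.031,"dy": 0,"dz": 0.016,"wx": 0,"wy": 0,"wz": 0,"gripper": 1},
  {"dx": 0.031,"dy": 0,"dz": 0.016,"wx": 0,"wy": 0,"wz": 0,"gripper": 1},
])

```text
clock: 48.4
position: [516.5, -142.8, 80.4]
ee_rot: [0.708, -0.016, -0.706, -0.018]
contact_force: [-6.9, 2.8, 21.4]
gripper_width: -0.2
```

Run:
```python
from h import *
s=st();print(L(s['position']),s['contact_force']); shot('w30')
```

```text
[-72.9  -3.9  80.4] [-6.87955365  2.84853767 21.38791584]
```

View pics/w30.png

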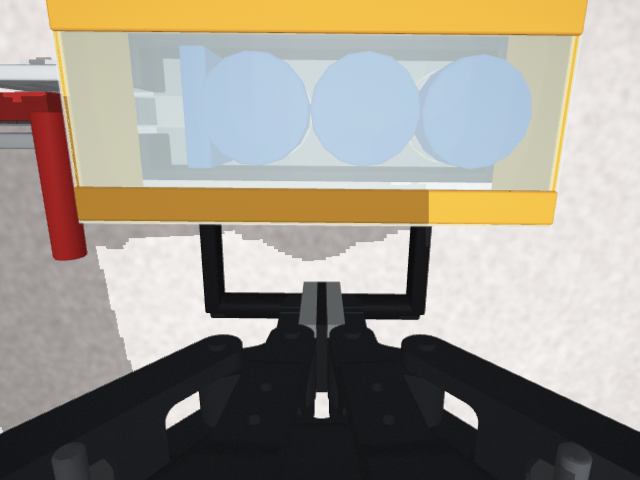

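arm_command([
  {"dx": -0.01,"dy": 0,"dz": 0,"wx": 0,"wy": 0,"wz": 0,"gripper": 1},
  {"dx": -0.05,"dy": 0,"dz": 0,"wx": 0,"wy": 0,"wz": 0,"gripper": 1},
  {"dx": -0.09,"dy": 0,"dz": 0,"wx": 0,"wy": 0,"wz": 0,"gripper": 1},
  {"dx": -0.14,"dy": 0,"dz": 0,"wx": 0,"wy": 0,"wz": 0,"gripper": 1},
  {"dx": -0.19,"dy": 0,"dz": -0.03,"wx": 0,"wy": 0,"wz": 0,"gripper": 1},
  {"dx": -0.2,"dy": -0.03,"dz": -0.07,"wx": 0,"wy": 0,"wz": 0,"gripper": 1},
  {"dx": -0.2,"dy": -0.06,"dz": -0.09,"wx": 0,"wy": 0,"wz": 0,"gripper": 1},
  {"dx": -0.2,"dy": -0.06,"dz": -0.09,"wx": 0,"wy": 0,"wz": 0,"gripper": 1},
])

```text
clock: 49.25
position: [611.4, -84.6, 280.0]
ee_rot: [0.709, -0.014, -0.705, -0.017]
contact_force: [-0.0, -0.6, -0.9]
gripper_width: -0.1
```

Run:
```python
from h import *
s=st();print(L(s['position']),s['contact_force']); d,c=shot('w31')
for th in (0,.03,.06,.1):
    ps=th+np.arctan2(43,109); print(th,proj(c,[W(35-117*np.cos(ps),36.5,33+117*np.sin(ps)),W(35-117*np.cos(ps),-43.5,33+117*np.sin(ps)),W(1.2*0,281,65)]).round(1).tolist())
d,c=shot('s31','scene');cv2.imwrite('pics/s31z.png',cv2.resize(d['img'][190:350,190:390,::-1],None,fx=3.7,fy=3.7,interpolation=cv2.INTER_CUBIC))
```

```text
[ 19.  59. 280.] [-0.03152726 -0.60328136 -0.87687757]
0 [[344.7, 305.4], [431.8, 306.1], [74.0, 222.1]]
0.03 [[345.0, 305.5], [432.9, 306.3], [74.0, 222.1]]
0.06 [[345.2, 305.5], [433.9, 306.3], [74.0, 222.1]]
0.1 [[345.5, 305.4], [435.3, 306.2], [74.0, 222.1]]
```

View pics/w31.png

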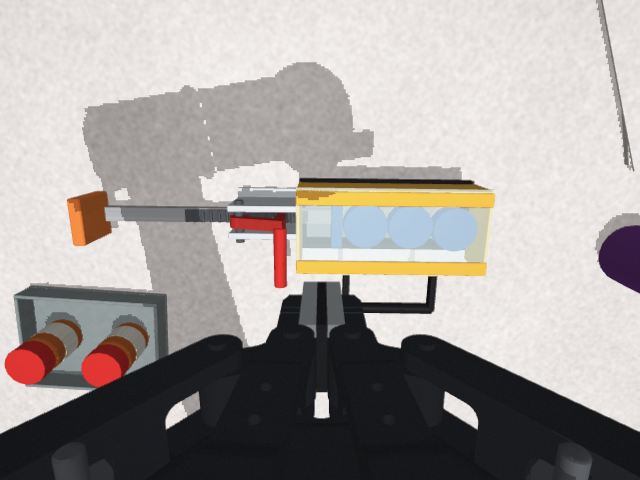

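View pics/s31z.png

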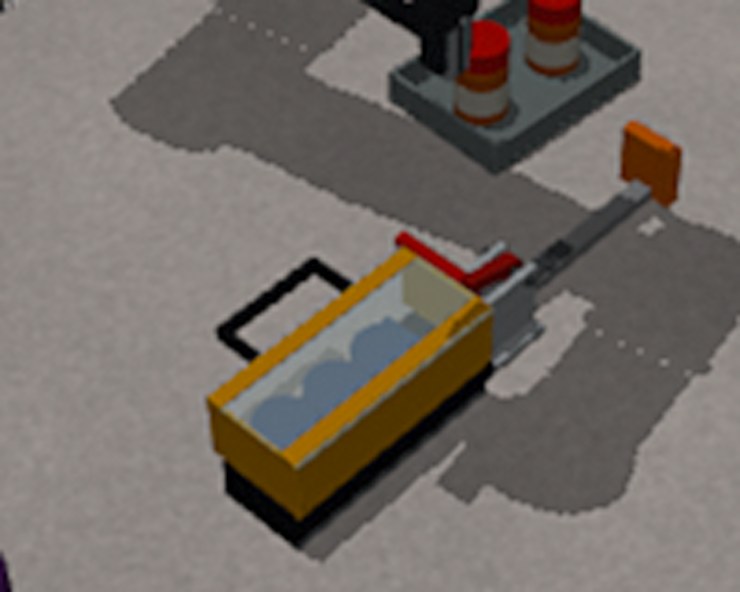

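Run:
```python
from h import *
d,c=load('w31')
for z in (64,68,72): print(L(ray(c,(280,283),z)))
d1,c1=load('w1'); print(L(ray(c1,(305.8,294),64)))
c2=cam(get_image('top'))
d,ct=shot('t31','top');cv2.imwrite('pics/t31z.png',cv2.resize(d['img'][140:310,205:465,::-1],None,fx=3,fy=3,interpolation=cv2.INTER_CUBIC))
arm.job_done(); print(arm.read_state()['clock'])
```

```text
[-57.1  96.9  64. ]
[-55.5  96.5  68. ]
[-54.  96.  72.]
[-59.9  97.5  64. ]
the job is handed in; nothing more can be done
the job is handed in; nothing more can be done
```

View pics/t31z.png

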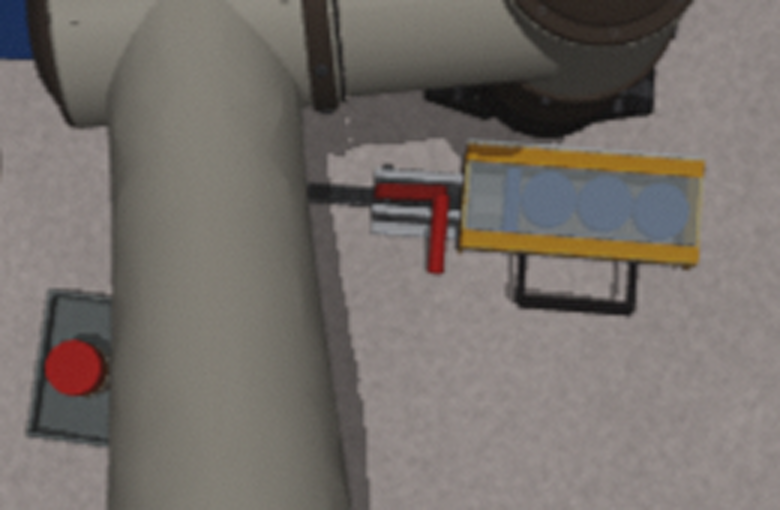

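The stock is swapped and the job is handed in, at about 49.5 s on the clock. I threw the pawl over, where it stayed, and drew the bar out until I felt its stop. Both amber jars went into the tray and all three white jars into the trough. Then I dropped the pawl and pushed the bar in until the row was tight. Last, I shut the lid.

**Last checks:**
- **Clamp:** the bar stopped at about 84 mm out, leaving 119–120 mm for three 40 mm jars, with about 15 N of push. The tab was within about 2 mm of there in later pictures.
- **Pawl:** the peg sits at the same place as when the pawl was down at the start (y of 97 against 97.5 mm), over the toothed part of the bar. I did not tug on the bar to prove that it holds.
- **Lid:** my fingertips pressing on the handle stopped at 80.4 mm, against about 81 mm expected for a shut lid, with 21 N. The pictures show it shut.
- **Jars:** the fresh jars stand upright in a row behind the follower, and both amber jars stand upright in the tray.
- **Rest of the desk:** I did not go near the flask, tape or stapler; I made no final measurement of where they are. The gripper was at 280 mm height, touching nothing.

No check failed. The measured positions disagreed by only a few millimetres between cameras, close to the stated calibration.

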